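Slide the aerosol can home into its bench bay

ROBOT

A 7-joint arm with a two-finger parallel gripper is mounted at the origin on a cart in front of the work surface, level with it; the furniture and walls round the work are solid. World frame = base frame: x ahead of the robot, y to its left, z up, the work surface at z = 0. Lengths are in m, angles in rad, forces in N, time in s.
With the tool pointing down it reaches from about 0.4 to 0.875 m from the base axis. Payload 6.5 kg.
Tool frame: the origin (TCP) lies at the centre of the arm's flange, where the gripper is bolted on; the fingertips stand 166 mm ahead of it and the grasp point (between the pads) lies 147 mm ahead of it (r.tip_extent is the distance from the TCP to the fingertips, in m); z points along the fingers, x is the direction in which the jaws open and shut, and the axes are right-handed (so a half turn about z gives the same grasp; the last joint's range is limited). The gripper opens to 88 mm and grips with 3 to 60 N. Pads are 18 mm wide; open, the fingers measure 123 mm over their backs; the gripper's body (75 mm by 187 mm) begins 45 mm behind the grasp point.
Start: joints at [-1.373, 0.536, -0.004, 1.538, 0.003, 1.067, -0.071], TCP at [0.169, 0.628, 0.405] pointing down, gripper open.
Joint ranges: [-2.7, 2.7], [-0.37, 2.16], [-1.27, 1.26], [0.24, 2.4], [-1.31, 4.45], [0.19, 1.91], [-2.76, 2.76]. Speed limits (rad/s): [2.39, 2.39, 3.14, 3.14, 3.14, 3.14, 3.14].

INTERFACE

Orientations are given as a unit quaternion [x, y, z, w].
In Python, from plant import read_state, imaging, r, boxes_of, tip_of gives the robot as it stands. The module is installed in compiled form; this text tells all that it offers.
- The arm moves only by the shell command python3 -m inch 'ROWS' [FORCE]. ROWS is JSON, a list that holds one entry, the list of rows, each a list of 7 numbers: the shift along the tool's x, y, z in mm, then the turn, a rotation vector about the tool's x, y, z in units of 6 degrees (1.0 is 6 degrees), then the finger opening in mm, from 0 to 88.1. A call has 1 to 12 rows; each row shifts and turns the commanded pose from where the row before left it, along the tool's axes as they then stand; what a row does not reach is not made up. A row lasts 1/8 s, in which the tool goes at most 62.5 mm and 10.7 degrees, less where a joint would pass 70% of its speed; a pose out of reach is approached as far as the arm can. A call with a gripper value outside its range is refused whole. The fingers move at their own pace and stop on an object; FORCE is the grip in N (left out, the last holds). Time passes only in rows, so rows that do not move let the fingers close. It gives the time, the measured TCP pose, the force and the opening at its end, in the units of the state.
- read_state(): the state, without advancing time (a new reading comes with each control period).
- imaging.get_image(name): name is "side" or "top"; returns (picture, depth): 420x560x3 uint8, blue, green, red; 420x560 float32, m along the optical axis (not along the pixel's ray), 0 where there is no reading.
- imaging.camera_model(name): a dict with "camera_matrix" (3x3 intrinsics, pixels), "D" ([k1, k2, p1, p2, k3] as OpenCV has them; the pictures are not rectified), "view" (4x4, takes a point from world to camera coordinates). Camera axes: x right, y down, z forward; pixel columns grow to the right and rows downward; lengths in m; the calibration is good to about 2 mm. A picture is of the moment at which its call begins. camera_model takes no time and is no camera call.
- r.job_done(): hands the job in, once; it reports no verdict.
Trained networks look in the newest picture that a camera, given by its name, has taken for a name from the list of things; names that differ only in an ending like _2 or _b are one class to them, and where a whole thing is asked for, a point or a joint stands for the part that bears it (a point fixed in the world has none). Each returns a list of dicts, best first, with "conf" (0 to 1); they miss things now and then, are a little off and sometimes report something else, mostly with a low value. They report only what shows in the picture. A call takes as long as a camera call. They do not tell look-alikes from the thing itself.
- boxes_of(camera, name): "rect" ([left, top, width, height] in pixels, round what is visible of it).
- tip_of(camera, name): "position" ([column, row] in pixels: a listed point, or the origin of a listed thing).
The state is a dict: "t": time; "qpos": joint angles; "dq": joint speeds; "effort": joint torques, N m; "tool_pos": TCP position; "tcp_rot": TCP orientation; "ft_force": force on the tool from outside, world axes, zero at the start; "moment": the same for the moment, N m; "finger_gap": finger opening in m.
Only numpy, scipy, OpenCV 4.12 (cv2) and the standard library are available. Lean on these libraries where they do the work, as an engineer would, in place of code of your own. Each camera call takes 0.05 s, during which the arm holds its last target.

TASK

Push the tall red aerosol can that stands before you across the bench, low on its body so that it slides upright without tipping, into the empty red bay until it is fully home against the bay's back wall. Only push it: do not grip it, take it between the fingers or lift it, and do not press hard once it is home. Leave the jar in the blue bay, the green oil bottle and the blue tub where they stand, and finish clear of everything.

Things in the scene. Friction and masses are not known exactly. Their poses are not given: they have to be found in the camera images.
- aerosol: Tall red aerosol can standing loose and upright near the front of the bench (not the similar one at the back wall on the left): round body 59 mm diameter, 184 mm tall, nozzle 16 mm wide to 198 mm; 0.18 to 0.36 kg. Origin: centre of its underside; z up. Pushed within about 30 mm of the bench it slides (friction about 0.6); pushed above about 40 mm it may tip.
- can_bay: Empty red steel bay fixed to the bench, no floor or sill. Origin: on the bench, at the centre of a can that is home; +x points in to the back wall (inner face x = +31 mm; a touching can's centre is at +1.5 mm). Side fences: inner faces y = +-37.5 mm from the back to x = -12 mm, then flaring out to y = +-53 mm at x = -32 mm. Fences 32 mm high, 4 mm thick; 3 mm flanges out to y = +-58 mm.
- jar_bay: Blue painted steel bay of the same shape, sizes and axes, fixed to the bench; a jar stands in it. Red and blue bay may be on either side.
- jar: Small spice-type jar with yellow lid, 45 mm wide, 100 mm tall, standing loose in the blue bay. Origin: centre of its underside. Leave alone.
- oil_bottle: Green oil bottle with red spout, 42 mm diameter, 123 mm tall, standing loose. Origin: centre of its underside. Leave alone.
- blue_tub: Blue round grease tub, 72 mm diameter, 62 mm tall, standing loose. Origin: centre of its underside. Leave alone.
Not all that is in view belongs to the job. Leave any turquoise look-alike of the aerosol alone. Of the things that look like the can_bay, the larger one is meant.

How it is judged:
By the outcome, as a careful person would: the job done as asked, in the order asked, and still so for the second after the job is handed in, with the robot touching nothing.
It also fails if it takes over 53 s, if anything falls off the work surface, if the arm or the gripper's body presses on something with over 40 N, if the wrist force passes 120 N, or if a joint passes its speed limit or range.

## Working session

There is one attempt and no reset: what is moved stays moved. The work goes in short steps, Python scripts to look and compute and a shell command to move; the robot and the scene stay as the last step left them, time stands still between calls to the robot, and variables do not carry over. Pictures are saved under pics/ and viewed, and the job is handed in when it is done.

```bash
mkdir -p pics; ls; python3 - <<'E'
from plant import read_state, imaging, r, boxes_of, tip_of
import cv2
s=read_state(); print(s)
print(r.tip_extent)
for c in("side","top"):
    im,d=imaging.get_image(c); cv2.imwrite(f"pics/{c}0.png",im)
    m=imaging.camera_model(c); print(c,m)
    for n in("aerosol","can_bay","jar_bay","jar","oil_bottle","blue_tub"):
        print(n,[(b["rect"],round(b["conf"],2)) for b in boxes_of(c,n)][:4],[(b["position"],round(b["conf"],2)) for b in tip_of(c,n)][:4])
E
```

```text
pics
{'t': 0.0, 'qpos': array([-1.37320721,  0.53717783, -0.00443159,  1.53884227,  0.00261024,
        1.06729421, -0.07117605]), 'dq': array([-0.00075718, -0.00035507,  0.00041147, -0.00084632,  0.00035131,
       -0.0018824 ,  0.00148668]), 'effort': array([-5.39900757e-04, -5.70978463e+01,  9.90612656e-01, -2.51598322e+01,
       -5.62496739e-02,  1.80091703e-02,  1.55109328e-04]), 'tool_pos': array([0.16939877, 0.62720775, 0.40384337]), 'tcp_rot': array([ 7.93929497e-01,  6.08009225e-01, -6.36885579e-04,  5.74922524e-04]), 'ft_force': array([-0.19901492,  0.86094247, -0.50775969]), 'moment': array([-0.03090962,  0.02341258,  0.0135401 ]), 'finger_gap': 0.08829923929050418}
0.166
side {'camera_matrix': array([[496.78010333,   0.        , 281.65677444],
       [  0.        , 496.78010333, 215.7135676 ],
       [  0.        ,   0.        ,   1.        ]]), 'D': array([-0.07540595,  0.        ,  0.        ,  0.        ,  0.        ]), 'view': array([[ 0.95853606, -0.28492644,  0.00505529, -0.45333628],
       [-0.2478075 , -0.84215938, -0.47891442,  0.22811426],
       [ 0.14071274,
[... 1064 characters left out ...]
13615e-01],
       [ 1.75926251e-01, -4.81802629e-03, -9.84391559e-01,
         1.00901668e+00],
       [ 0.00000000e+00,  0.00000000e+00,  0.00000000e+00,
         1.00000000e+00]])}
aerosol [([277.1, 217.1, 35.0, 39.1], 0.94), ([328.6, 266.2, 42.4, 33.9], 0.92)] [([343.1, 286.8], 0.82), ([290.6, 243.8], 0.73)]
can_bay [([292.0, 133.9, 60.2, 35.3], 0.81), ([209.5, 208.0, 42.4, 25.8], 0.75)] [([230.2, 221.0], 0.89), ([233.3, 162.9], 0.36)]
jar_bay [([198.6, 136.1, 55.1, 46.8], 0.87)] []
jar [([216.8, 138.1, 25.8, 36.2], 0.94)] [([229.8, 164.0], 0.76)]
oil_bottle [([129.2, 216.9, 28.8, 24.6], 0.9)] [([149.1, 234.4], 0.81)]
blue_tub [([373.4, 210.8, 41.9, 35.4], 0.66)] [([390.4, 231.7], 0.86)]
```

View pics/side0.png

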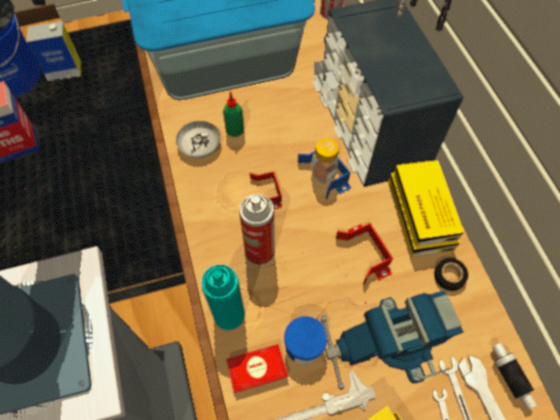

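View pics/top0.png

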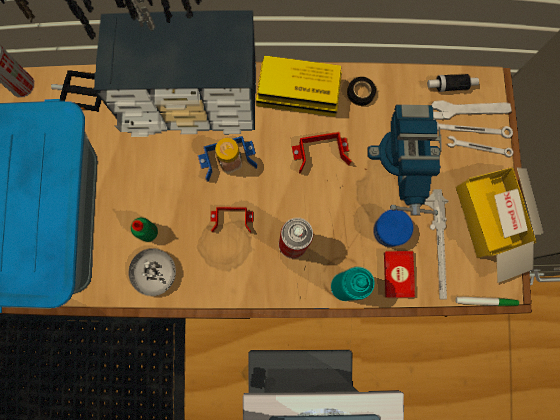

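Candidates in top: red aerosol (295,235), turquoise look-alike (353,285), and another red can at the back wall (15,75). The red one at (295,235) is the target. Bays: large red (322,150), small red (232,218). The larger one is meant. I'll confirm this in a crop and measure with depth.

```bash
cat > h.py <<'E'
from plant import read_state, imaging, r, boxes_of, tip_of
import cv2, numpy as np
def cloud(c):
    im,d=imaging.get_image(c); m=imaging.camera_model(c); K=m["camera_matrix"];V=m["view"]
    h,w=d.shape; u,v=np.meshgrid(np.arange(w),np.arange(h))
    n=cv2.undistortPoints(np.stack([u,v],-1).reshape(-1,1,2).astype(np.float64),K,m["D"]).reshape(h,w,2)
    P=np.dstack([n*d[...,None],d]); W=(P-V[:3,3])@V[:3,:3]
    W[d==0]=np.nan
    return im,W
def px(c,p):
    m=imaging.camera_model(c);V=m["view"]
    return cv2.projectPoints(np.float64(p).reshape(-1,1,3),cv2.Rodrigues(V[:3,:3])[0],V[:3,3],m["camera_matrix"],m["D"])[0][:,0]
def circ(p):
    A=np.c_[2*p,np.ones(len(p))];s=np.linalg.lstsq(A,(p**2).sum(1),rcond=None)[0]
    return s[:2],np.sqrt(s[2]+s[0]**2+s[1]**2)
E
python3 - <<'E'
from h import *
cv2.setNumThreads(1)
for c in("top","side"):
    im,W=cloud(c)
    hsv=cv2.cvtColor(im,cv2.COLOR_BGR2HSV)
    box={"top":dict(can=(270,210,320,270),teal=(325,260,380,305),bay=(285,125,360,180),sbay=(205,203,260,235),jbay=(193,130,262,187),tub=(370,205,418,250),oil=(125,212,162,245)),
     "side":dict(can=(236,190,278,268),teal=(200,262,248,332),bay=(333,217,396,290),sbay=(245,168,285,213),jbay=(293,135,355,197),tub=(280,314,330,372),oil=(218,90,247,140))}[c]
    for n,(a,b,e,f) in box.items():
        w=W[b:f,a:e].reshape(-1,3); w=w[np.isfinite(w[:,0])]
        g=w[w[:,2]>0.012]; print(c,n,len(g),"min",g.min(0).round(3),"max",g.max(0).round(3),"med",np.median(g,0).round(3), "bench",np.median(w[w[:,2]<.012,2]).round(4) if (w[:,2]<.012).any() else None)
        if n in("can","teal"):
            q=g[(g[:,2]>.03)&(g[:,2]<.165)];print("  body circ",circ(q[:,:2]), len(q))
            t=g[(g[:,2]>.17)];print("  top mean",t.mean(0),len(t))
            for z in(.04,.08,.12,.16):
                t=g[abs(g[:,2]-z)<.015];
                if len(t)>8: print("   z",z,circ(t[:,:2]),len(t))
    a,b,e,f=box["bay"]
    np.save(f"/tmp/bay_{c}.npy",W[b:f,a:e]); cv2.imwrite(f"pics/bay_{c}.png",cv2.resize(im[b:f,a:e],None,fx=5,fy=5))
im,_=cloud("top")
cv2.imwrite("pics/crop1.png",cv2.resize(im[120:310,190:400],None,fx=3,fy=3,interpolation=cv2.INTER_CUBIC))
E
```

```text
top can 1062 min [0.421 0.032 0.014] max [0.476 0.088 0.201] med [0.442 0.062 0.168] bench 0.0004
  body circ (array([0.44741967, 0.06008091]), np.float64(0.025846110899066656)) 373
  top mean [0.44835153 0.05994266 0.18127371] 475
   z 0.04 (array([0.44958559, 0.05910781]), np.float64(0.028588677909474353)) 43
   z 0.08 (array([0.4494948 , 0.05910421]), np.float64(0.028540692353557478)) 45
   z 0.12 (array([0.4496904 , 0.05913835]), np.float64(0.02868005285629929)) 48
   z 0.16 (array([0.44890707, 0.05946473]), np.float64(0.024109112606585232)) 495
top teal 1137 min [ 0.336 -0.073  0.012] max [ 0.394 -0.017  0.201] med [ 0.363 -0.036  0.167] bench 0.001
  body circ (array([ 0.36434768, -0.043242  ]), np.float64(0.026050426965104463)) 443
  top mean [ 0.36419574 -0.04297077  0.18168291] 473
   z 0.04 (array([ 0.36535453, -0.04663871]), np.float64(0.029528160576814653)) 51
   z 0.08 (array([ 0.36521106, -0.04661072]), np.float64(0.029543939592897202)) 63
   z 0.12 (array([ 0.36501906, -0.04707167]), np.float64(0.029924615164623802)) 60
   z 0.16 (array([ 0.36452996, -0.04444844]), np.
[... 1484 characters left out ...]
64(0.02882652043822613)) 195
   z 0.12 (array([ 0.36044735, -0.04464191]), np.float64(0.02871630257101337)) 217
   z 0.16 (array([ 0.36055612, -0.04534092]), np.float64(0.02462158715982916)) 733
side bay 578 min [ 0.592 -0.061  0.012] max [0.675 0.046 0.035] med [0.652 0.011 0.028] bench 0.0001
side sbay 683 min [0.427 0.042 0.012] max [0.519 0.224 0.201] med [0.459 0.063 0.175] bench 0.0007
side jbay 1657 min [0.576 0.132 0.012] max [0.694 0.264 0.104] med [0.619 0.179 0.046] bench 0.0004
side tub 1884 min [ 0.419 -0.184  0.012] max [ 0.508 -0.102  0.104] med [ 0.472 -0.142  0.062] bench 0.0001
side oil 642 min [0.43  0.324 0.012] max [0.491 0.467 0.124] med [0.468 0.342 0.064] bench 0.0002
```

View pics/crop1.png

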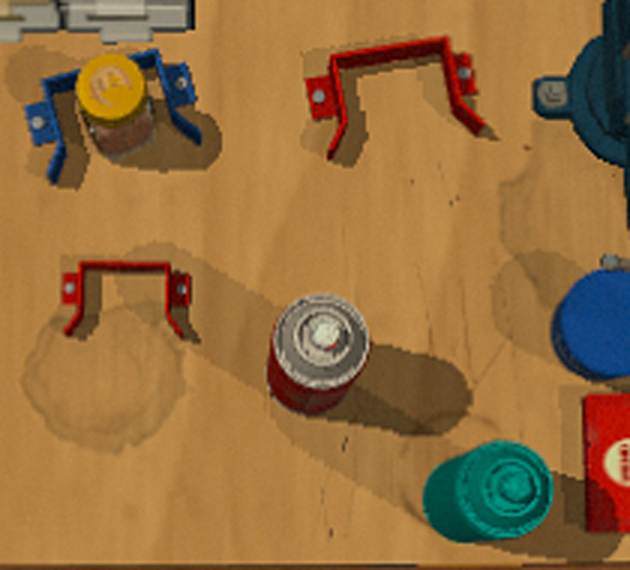

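The crop shows the red can (silver top) at (320,345) and the larger red bay at (400,80) with its mouth towards the robot. The turquoise look-alike is at (490,490). Next I fit the bay pose.

```bash
python3 - <<'E'
from h import *
from scipy.optimize import least_squares
# top-edge centreline model: walls 4mm thick
L=np.array([[-.032,.055],[-.012,.0395],[.033,.0395],[.033,-.0395],[-.012,-.0395],[-.032,-.055]])
def sd(p):
    best=None
    for a,b in zip(L[:-1],L[1:]):
        t=np.clip(((p-a)@(b-a))/((b-a)@(b-a)),0,1)
        d=np.linalg.norm(p-a-t[:,None]*(b-a),axis=1); best=d if best is None else np.minimum(best,d)
    return best
allp=[]
for c in("top","side"):
    w=np.load(f"/tmp/bay_{c}.npy").reshape(-1,3); w=w[(w[:,2]>.024)&(w[:,2]<.04)&(w[:,0]<.69)][:,:2]
    allp.append(w)
allp.append(np.vstack(allp))
for w in allp:
    def f(x):
        c,s=np.cos(x[2]),np.sin(x[2]); q=(w-x[:2])@np.array([[c,-s],[s,c]]); return np.maximum(sd(q)-.002,0)*1000
    r_=least_squares(f,[.63,-.008,.17],loss="soft_l1"); x=r_.x
    print(len(w),x[:2].round(4),np.degrees(x[2]).round(2),"rms",np.sqrt((f(x)**2).mean()).round(2))
c,s=np.cos(x[2]),np.sin(x[2]);R=np.array([[c,-s],[s,c]])
for cam in("top","side"):
    im,_=cloud(cam); P=np.c_[L@R.T+x[:2],np.full(6,.032)]
    cv2.polylines(im,[np.int32(px(cam,P).round())],False,(0,255,0),1)
    o=px(cam,[[x[0],x[1],0]])[0]; cv2.circle(im,tuple(int(v) for v in o),2,(255,255,0),-1)
    t=np.linspace(0,6.28,40)
    for z in(0,.184): cv2.polylines(im,[np.int32(px(cam,np.c_[.448+.0295*np.cos(t),.0594+.0295*np.sin(t),0*t+z]).round())],True,(0,255,255),1)
    a=(110,270,250,390) if cam=="top" else (180,300,220,420)
    cv2.imwrite(f"pics/fit_{cam}.png",cv2.resize(im[a[0]:a[1],a[2]:a[3]],None,fx=4,fy=4))
E
```

```text
284 [ 0.6362 -0.0026] 9.55 rms 0.21
356 [ 0.6328 -0.0028] 9.9 rms 0.2
640 [ 0.6341 -0.0028] 9.94 rms 0.59
```

View pics/fit_top.png

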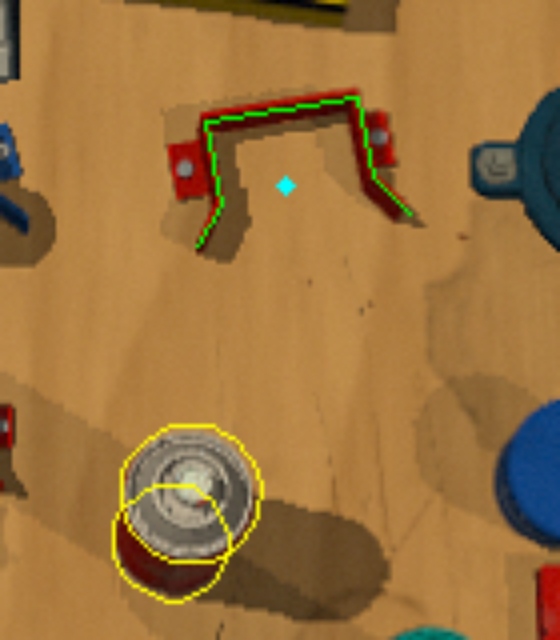

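View pics/fit_side.png

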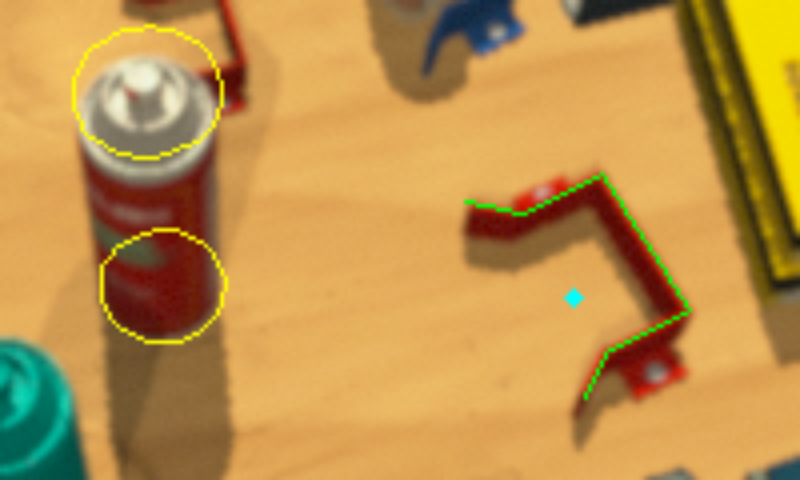

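Bay fit: origin about (0.634,-0.003), yaw about 9.9°. Can at (0.448,0.059). The overlays fit to about 2 mm. The gripper body protrudes beyond the fingers, so I will tilt the tool to push low. First I check obstacle heights for the transit.

```bash
python3 - <<'E'
from h import *
A=np.vstack([cloud(c)[1].reshape(-1,3) for c in("top","side")]); A=A[np.isfinite(A[:,0])]
print("max z per 0.1 cell (rows x, cols y .8..-.4)")
ys=np.arange(.8,-.5,-.1)
print("      ",ys.round(1))
for x in np.arange(-.1,.9,.1):
    print(round(x,1),[ (lambda q: round(float(q.max()),2) if len(q) else None)(A[(A[:,0]>=x)&(A[:,0]<x+.1)&(A[:,1]>=y)&(A[:,1]<y+.1)][:,2]) for y in ys])
e=A[(abs(A[:,1])<.2)&(abs(A[:,2])<.01)]; print("front edge x",np.percentile(e[:,0],0.2))
# world->tool for a pure horizontal move from start
from scipy.spatial.transform import Rotation as R
s=read_state(); q=R.from_quat(s["tcp_rot"])
for t in([.30,.20,.42],[.28,.25,.42]):
    print(t,(q.inv().apply(np.array(t)-s["tool_pos"])*1000).round(1))
print(q.as_matrix().round(3))
E
```

```text
max z per 0.1 cell (rows x, cols y .8..-.4)
       [ 0.8  0.7  0.6  0.5  0.4  0.3  0.2  0.1  0.  -0.1 -0.2 -0.3 -0.4]
-0.1 [-0.85, -0.85, -0.85, -0.86, -0.86, -0.88, -0.88, 0.01, None, 0.09, 0.02, None, -0.87]
0.0 [-0.85, -0.85, -0.86, -0.86, -0.85, -0.88, -0.88, 0.02, 0.23, 0.23, 0.02, -0.88, -0.88]
0.1 [-0.85, -0.85, -0.85, 0.25, -0.86, -0.88, -0.88, 0.01, 0.02, 0.02, 0.02, -0.88, -0.88]
0.2 [-0.85, -0.86, 0.0, 0.0, 0.0, 0.0, 0.0, 0.0, 0.0, 0.0, 0.0, 0.0, -0.88]
0.3 [None, None, 0.19, 0.2, 0.2, 0.03, 0.02, 0.01, 0.01, 0.2, 0.03, 0.02, 0.07]
0.4 [None, None, None, 0.2, 0.2, 0.13, 0.03, 0.03, 0.2, 0.01, 0.1, 0.09, 0.09]
0.5 [None, None, None, 0.2, 0.2, 0.01, 0.07, 0.1, 0.04, 0.01, 0.13, 0.13, 0.09]
0.6 [None, None, 0.19, 0.2, 0.23, 0.23, 0.23, 0.23, 0.04, 0.04, 0.13, 0.13, 0.01]
0.7 [None, 0.01, 0.17, 0.03, 0.44, 0.44, 0.43, 0.24, 0.08, 0.08, 0.12, 0.12, 0.04]
0.8 [None, 0.0, 0.25, 0.35, 0.26, 0.32, 0.37, 0.45, 0.47, 0.4, 0.27, 0.27, 0.28]
front edge x -0.028726180645713553
[0.3, 0.2, 0.42] [-378.7  237.5  -15.3]
[0.28, 0.25, 0.42] [-335.6  205.1  -15.3]
[[ 0.261  0.965  0.   ]
 [ 0.965 -0.261 -0.   ]
 [-0.     0.    -1.   ]]
```

```bash
python3 -m inch '[[[-15,14,-6,0,0,0,0],[-31,28,-6,0,0,0,0],[-31,28,-4,0,0,0,0],[-31,28,-4,0,0,0,0],[-31,28,-4,0,0,0,0],[-31,28,-4,0,0,0,0],[-31,28,-2,0,0,0,0],[-31,28,0,0,0,0,0],[-31,28,0,0,0,0,0],[-31,28,0,0,0,0,0],[-15,14,0,0,0,0,0],[0,0,0,0,0,0,0]]]'
python3 - <<'E'
from h import *
s=read_state();print(s["qpos"].round(3),s["tool_pos"].round(4),s["tcp_rot"].round(3),s["t"],s["finger_gap"])
for c in("side","top"):
    im,_=cloud(c);cv2.imwrite(f"pics/{c}1.png",im)
E
```

```text
t: 3.15
tool_pos: [0.3597, 0.254, 0.4351]
tcp_rot: [0.795, 0.606, 0.0, 0.0]
ft_force: [-0.5, 0.6, -0.2]
finger_gap: 0.0008
[-0.866  0.134  0.164  2.039 -0.026  0.971  0.614] [0.3597 0.254  0.4351] [0.795 0.606 0.    0.   ] 3.15 0.0008051734375028808
```

View pics/side1.png

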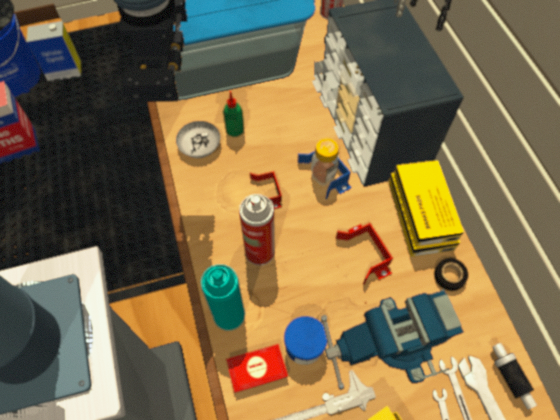

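View pics/top1.png

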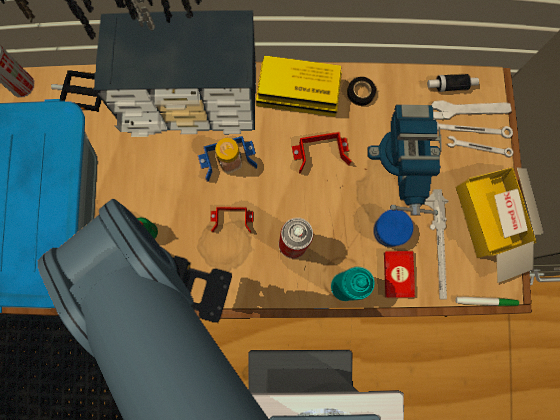

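```bash
python3 - <<'E'
from h import *
from scipy.spatial.transform import Rotation as R
s=read_state(); q=R.from_quat(s["tcp_rot"])
for c in("side","top"):
    im,W=cloud(c)
    p=W.reshape(-1,3);p=p[np.isfinite(p[:,0])]
    T=q.inv().apply(p-s["tool_pos"])*1000
    k=(abs(T[:,0])<150)&(abs(T[:,1])<150)&(T[:,2]<175)&(T[:,2]>-60)
    T=T[k]
    for z in range(-60,180,20):
        a=T[(T[:,2]>=z)&(T[:,2]<z+20)]
        if len(a): print(c,z,len(a),a[:,:2].min(0).round(),a[:,:2].max(0).round())
E
```

```text
side -40 249 [-42. -31.] [-26.  28.]
side -20 385 [-43. -35.] [-6. 30.]
side 0 1172 [-44. -38.] [ 3. 36.]
side 20 412 [-44. -34.] [ 5. 34.]
side 40 1469 [-97. -36.] [75. 34.]
side 60 1117 [-97. -36.] [88. 34.]
side 80 846 [-89. -36.] [85. 34.]
side 100 31 [-87. -33.] [78. 33.]
side 160 1 [10.  9.] [10.  9.]
top -60 3 [-26.  29.] [-23.  32.]
top -40 87 [-36.  16.] [-11.  40.]
top -20 13 [-37.  15.] [-11.  40.]
top 0 240 [-41.   8.] [-22.  37.]
top 20 36 [-41.   5.] [-40.  29.]
top 40 1267 [-94. -33.] [-34.  37.]
top 60 225 [-93. -33.] [-8. 37.]
top 80 63 [-60. -25.] [-31.  34.]
```

```bash
cat >> h.py <<'E'
from scipy.spatial.transform import Rotation as R, Slerp
def pose(tip,yawdeg,th=40):
    """tip centre pos (m), push yaw deg, tilt deg -> TCP pos, R"""
    y,t=np.radians(yawdeg),np.radians(th)
    d=np.array([np.cos(y),np.sin(y),0]); z=d*np.sin(t)-np.array([0,0,np.cos(t)])
    x=np.array([-d[1],d[0],0]); Rm=np.c_[x,np.cross(z,x),z]
    return np.asarray(tip)-.166*z, R.from_matrix(Rm)
def plan(p1,R1,n,p0=None,R0=None):
    s=read_state(); p0=s["tool_pos"] if p0 is None else p0; R0=R.from_quat(s["tcp_rot"]) if R0 is None else R0
    sl=Slerp([0,1],R.concatenate([R0,R1])); P=p0;Q=R0
    for i in range(1,n+1):
        u=i/n; pn=p0+(p1-p0)*u; qn=sl(u)
        a=Q.inv().apply(pn-P)*1000; w=np.degrees((Q.inv()*qn).as_rotvec())/6
        print([round(float(v),1) for v in a]+[round(float(v),2) for v in w]); P,Q=pn,qn
def tipnow():
    s=read_state(); q=R.from_quat(s["tcp_rot"]); z=q.apply([0,0,1]); x=q.apply([1,0,0])
    return dict(tip=(s["tool_pos"]+.166*z).round(4).tolist(),yaw=round(float(np.degrees(np.arctan2(-x[0],x[1]))),2),tilt=round(float(np.degrees(np.arccos(-z[2]))),2),q=s["qpos"].round(2).tolist(),f=s["ft_force"].round(1).tolist(),t=s["t"])
E
python3 - <<'E'
from h import *
print(tipnow()); plan(*pose([.383,.097,.18],-30),8)
E
```

```text
{'tip': [0.3587, 0.257, 0.2688], 'yaw': -15.02, 'tilt': 0.03, 'q': [-0.87, 0.14, 0.16, 2.04, -0.03, 0.97, 0.61], 'f': [-0.4, 0.1, 0.2], 't': 3.35}
[-15.1, -4.8, 16.0, -0.83, -0.11, 0.3]
[-15.1, -5.7, 15.7, -0.83, -0.11, 0.3]
[-15.1, -6.5, 15.3, -0.83, -0.11, 0.3]
[-15.1, -7.4, 14.9, -0.83, -0.11, 0.3]
[-15.2, -8.2, 14.4, -0.83, -0.11, 0.3]
[-15.3, -8.9, 13.8, -0.83, -0.11, 0.3]
[-15.4, -9.6, 13.2, -0.83, -0.11, 0.3]
[-15.6, -10.2, 12.5, -0.83, -0.11, 0.3]
```

```bash
python3 -m inch '[[[-15,-5,16,-0.83,-0.11,0.3,0],[-15,-6,16,-0.83,-0.11,0.3,0],[-15,-6,15,-0.83,-0.11,0.3,0],[-15,-7,15,-0.83,-0.11,0.3,0],[-15,-8,14,-0.83,-0.11,0.3,0],[-15,-9,14,-0.83,-0.11,0.3,0],[-15,-10,13,-0.83,-0.11,0.3,0],[-15,-10,12,-0.83,-0.11,0.3,0],[0,0,0,0,0,0,0]]]'
python3 - <<'E'
from h import *
print(tipnow()); plan(*pose([.383,.097,.018],-30),8)
im,_=cloud("side");cv2.imwrite("pics/side2.png",im)
E
```

```text
t: 4.47
tool_pos: [0.3056, 0.1711, 0.3216]
tcp_rot: [0.81, 0.521, 0.084, 0.254]
ft_force: [-0.4, -0.3, 0.9]
finger_gap: 0.0004
{'tip': [0.3721, 0.1172, 0.1794], 'yaw': -26.52, 'tilt': 31.06, 'q': [-0.4, 0.23, -0.53, 2.39, 0.96, 0.84, -0.54], 'f': [-0.4, -0.3, 0.9], 't': 4.475}
[-0.3, -11.7, 19.0, -0.2, 0.09, 0.15]
[-0.6, -12.1, 18.7, -0.2, 0.09, 0.15]
[-1.0, -12.4, 18.5, -0.2, 0.09, 0.15]
[-1.4, -12.8, 18.2, -0.2, 0.09, 0.15]
[-1.7, -13.1, 17.9, -0.2, 0.09, 0.15]
[-2.1, -13.5, 17.6, -0.2, 0.09, 0.15]
[-2.4, -13.8, 17.3, -0.2, 0.09, 0.15]
[-2.8, -14.1, 17.0, -0.2, 0.09, 0.15]
```

View pics/side2.png

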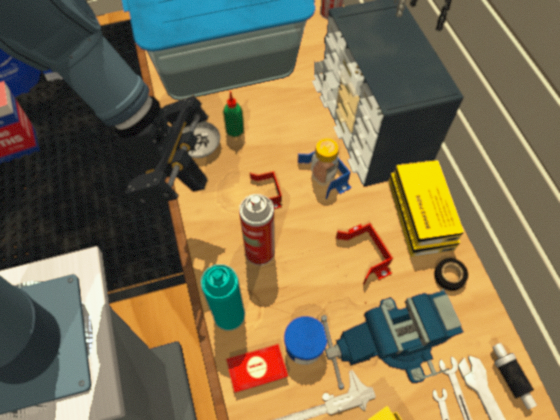

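The arm is near its inner reach limit (q4 2.39 of 2.4). Going lower may relax it, so I try the descent well behind the can.

```bash
python3 -m inch '[[[0,-10,20,0,0,0,0],[0,-10,20,0,0,0,0],[0,-10,20,0,0,0,0],[0,-10,20,0,0,0,0],[0,0,0,0,0,0,0]]]'
python3 - <<'E'
from h import *
print(tipnow()); plan(*pose([.385,.096,.018],-30,36),5)
E
```

```text
t: 5.15
tool_pos: [0.3078, 0.1633, 0.2368]
tcp_rot: [0.803, 0.531, 0.06, 0.264]
ft_force: [-0.4, -0.3, 0.8]
finger_gap: 0.0004
{'tip': [0.3704, 0.1036, 0.0951], 'yaw': -25.92, 'tilt': 31.38, 'q': [0.16, 0.88, -1.26, 2.39, 1.43, 1.41, -0.92], 'f': [-0.4, -0.3, 0.8], 't': 5.15}
[-0.8, -8.3, 15.2, -0.2, 0.22, 0.3]
[-1.4, -8.6, 15.0, -0.2, 0.22, 0.3]
[-2.1, -8.9, 14.8, -0.2, 0.22, 0.3]
[-2.7, -9.1, 14.5, -0.2, 0.22, 0.3]
[-3.3, -9.3, 14.3, -0.2, 0.22, 0.3]
```

```bash
cat > fit.py <<'E'
from h import *
import itertools
from scipy.optimize import least_squares
s=read_state()
D=[([-1.3732,.53718,-.00443,1.53884,.00261,1.06729,-.07118],[.1694,.6272,.40384],[.79393,.60801,-.00064,.00057]),
([-.866,.134,.164,2.039,-.026,.971,.614],[.3597,.254,.4351],[.795,.606,0,0]),
([-.4,.23,-.53,2.39,.96,.84,-.54],[.3056,.1711,.3216],[.81,.521,.084,.254]),
(s["qpos"],s["tool_pos"],s["tcp_rot"])]
def fk(q,p,sg):
    # p: c1,c7 yaw consts; hs; t2(3) after q2; t4(3) after q4; t6(3) after q6
    def Rz(a):return R.from_euler('z',a)
    def Ry(a):return R.from_euler('y',a)
    M=Rz(sg[0]*q[0]+p[0]); x=M.apply([0,p[11],p[2]])+0
    M=M*Ry(q[1]); x=x+M.apply([p[3],0,p[5]]); M=M*Rz(sg[1]*q[2]); M=M*Ry(q[3]); x=x+M.apply([p[6],p[7],p[8]])
    M=M*Rz(sg[2]*q[4])*Ry(q[5]); x=x+M.apply([p[9],0,p[10]]); M=M*Rz(sg[3]*q[6]+p[1])
    return x,M
def run(sg,c1,c7):
    def f(p):
        o=[]
        for q,x,u in D:
            X,M=fk(q,p,sg); o+=list((X-x)*1000/2); o+=list((M.inv()*R.from_quat(u)).as_rotvec()*1000/6)
        o+=list((p[[3,6,7,9,11]])*10)
        return np.array(o)
    p0=np.array([c1,c7,.34,0,0,.4,0,0,.4,0,.1,0])
    return least_squares(f,p0,max_nfev=300)
if __name__=="__main__":
    out=[]
    for sg in itertools.product([1,-1],repeat=4):
        for c1 in(0,1.57,2.7,-1.57):
            for c7 in(0,1.57,3.14,-1.57):
                r_=run(sg,c1,c7); out.append((r_.cost,sg,r_.x))
    out.sort(key=lambda a:a[0])
    for o in out[:6]: print(round(o[0],2),o[1],o[2].round(3))
E
python3 fit.py
```

```text
0.3 (-1, -1, -1, -1) [-1.0000e-03 -3.1420e+00  3.5500e-01  1.0000e-03  4.4728e+01  5.0200e-01
  1.0000e-03 -2.2000e-02  4.4500e-01 -1.0000e-03  1.6500e-01 -2.2000e-02]
0.3 (-1, -1, -1, -1) [-1.0000e-03  3.1410e+00  3.5500e-01  1.0000e-03  6.7008e+01  5.0200e-01
  1.0000e-03 -2.2000e-02  4.4500e-01 -1.0000e-03  1.6500e-01 -2.2000e-02]
0.3 (-1, -1, -1, -1) [-1.000e-03  3.141e+00  3.550e-01  1.000e-03  2.673e+00  5.020e-01
  1.000e-03 -2.200e-02  4.450e-01 -1.000e-03  1.650e-01 -2.200e-02]
0.3 (-1, -1, -1, -1) [-1.000e-03  3.141e+00  3.550e-01  1.000e-03  1.311e+00  5.020e-01
  1.000e-03 -2.200e-02  4.450e-01 -1.000e-03  1.650e-01 -2.200e-02]
0.3 (-1, -1, -1, -1) [-1.000e-03  3.141e+00  3.550e-01  1.000e-03 -5.011e+00  5.020e-01
  1.000e-03 -2.200e-02  4.450e-01 -1.000e-03  1.650e-01 -2.200e-02]
0.3 (-1, -1, -1, -1) [-1.000e-03  3.141e+00  3.550e-01  1.000e-03 -1.209e+00  5.020e-01
  1.000e-03 -2.200e-02  4.450e-01 -1.000e-03  1.650e-01 -2.200e-02]
```

```bash
cat >> fit.py <<'E'
lo=np.array([-2.7,-.37,-1.27,.24,-1.31,.19,-2.76]);hi=np.array([2.7,2.16,1.26,2.4,4.45,1.91,2.76])
SG=(-1,-1,-1,-1)
P=run(SG,0,3.14).x
def pose2(edge,yaw,sd=.55,sl=.25):
    y=np.radians(yaw);d=np.array([np.cos(y),np.sin(y),0]);l=np.array([-d[1],d[0],0]);k=np.array([0,0,1.])
    z=sd*d-sl*l-np.sqrt(1-sd**2-sl**2)*k
    x=np.cross(d,z); x/=np.linalg.norm(x); x*=np.sign(x@l); yy=np.cross(z,x); assert yy@d>0
    return np.asarray(edge)-.009*yy-.166*z, R.from_matrix(np.c_[x,yy,z])
def edgenow():
    s=read_state();q=R.from_quat(s["tcp_rot"]); return s["tool_pos"]+q.apply([0,.009,.166])
def err(q,X,M):
    x,m=fk(q,P,SG); return np.r_[X-x,(M*m.inv()).as_rotvec()*.3]
def jac(q):
    x0,m0=fk(q,P,SG);J=np.zeros((6,7))
    for i in range(7):
        a=q.copy();a[i]+=1e-5;x,m=fk(a,P,SG);J[:,i]=np.r_[x-x0,(m*m0.inv()).as_rotvec()*.3]/1e-5
    return J
def track(q,X,M,n=20):
    x0,m0=fk(q,P,SG);sl=Slerp([0,1],R.concatenate([m0,M])); q=q.copy()
    for i in range(1,n+1):
        for _ in range(3):
            J=jac(q);e=err(q,x0+(X-x0)*i/n,sl(i/n)); q=np.clip(q+J.T@np.linalg.solve(J@J.T+1e-5*np.eye(6),e),lo+.01,hi-.01)
    return q,np.linalg.norm(err(q,X,M)[:3])*1000
def feas(X,M,tries=30):
    best=None;rg=np.random.default_rng(0)
    for _ in range(tries):
        r_=least_squares(lambda q:np.r_[err(q,X,M)*100,(q[2])*.02],rg.uniform(lo+.05,hi-.05),bounds=(lo+.03,hi-.03),max_nfev=100)
        if best is None or r_.cost<best.cost: best=r_
    return best.x.round(2),round(np.linalg.norm(err(best.x,X,M)[:3])*1000,2)
can=np.array([.448,.0594]); bo=np.array([.6341,-.0028]); by=9.9
E
cat > a.py <<'E'
from fit import *
q=read_state()["qpos"]
def E(c,yaw,back,z=.022):
    y=np.radians(yaw); return np.r_[c-(.0295+back)*np.array([np.cos(y),np.sin(y)]),z]
Pp=bo-.060*np.array([np.cos(np.radians(by)),np.sin(np.radians(by))]); print("P",Pp)
home=bo+.0015*np.array([np.cos(np.radians(by)),np.sin(np.radians(by))])
yl=np.degrees(np.arctan2(*(Pp-can)[::-1])); print("leg1 yaw",yl,np.linalg.norm(Pp-can))
for sl in(.2,.3,.4):
  print("sl",sl)
  qq=q
  for n,(c,yw,b,z) in dict(hi=(can,yl,.045,.15),start=(can,yl,.035,.022),end1=(Pp,yl,0,.022),beg2=(Pp,by,.02,.022),home=(home,by,0,.022)).items():
    X,M=pose2(E(c,yw,b,z),yw,.55,sl if yw<0 else .1)
    qq,er=track(qq,X,M); print(n,X.round(3),"track",qq.round(2),round(er,1),"| feas",feas(X,M,12))
E
python3 a.py
```

```text
P [ 0.57499344 -0.01311575]
leg1 yaw -29.727214644776996 0.14623907594346014
sl 0.2
hi [0.313 0.173 0.28 ] track [ 0.13  0.75 -1.26  2.34  1.27  1.44 -0.85] 0.6 | feas (array([-0.59,  0.38, -0.36,  2.37,  1.02,  0.91, -0.66]), np.float64(0.0))
start [0.322 0.168 0.152] track [-0.02  1.04 -1.    2.33  1.57  1.43 -1.07] 0.0 | feas (array([-0.78,  0.72, -0.1 ,  2.37,  1.36,  0.7 , -1.08]), np.float64(0.0))
end1 [0.479 0.078 0.152] track [ 0.26  0.98 -0.88  2.13  1.72  1.25 -0.65] 0.0 | feas (array([-0.45,  0.75,  0.  ,  2.17,  1.51,  0.6 , -0.76]), np.float64(0.0))
beg2 [ 0.426 -0.023  0.155] track [ 0.67  0.9  -0.84  2.39  2.42  0.76 -0.36] 0.0 | feas (array([ 0.97,  1.27, -1.24,  2.37,  2.25,  1.09,  0.12]), np.float64(2.2))
home [ 0.506 -0.009  0.155] track [ 0.57  0.9  -0.79  2.2   2.29  0.65 -0.26] 0.0 | feas (array([-0.09,  0.72, -0.  ,  2.24,  3.01,  0.41, -1.31]), np.float64(0.0))
sl 0.3
hi [0.321 0.187 0.275] track [ 0.08  0.83 -1.25  2.27  1.23  1.58 -0.78] 0.0 | feas (array([-0.92,  0.42, -0.  ,  2.32,  0.85,  0.89, -0.46]), np.float64(0.0))
start [0.33  0.182 0.147] track [-
[... 742 characters left out ...]
2.25,  0.79,  1.  , -0.36]), np.float64(0.0))
start [0.338 0.196 0.139] track [-0.1   1.12 -0.98  2.18  1.41  1.6  -0.87] 0.0 | feas (array([-0.9 ,  0.8 ,  0.  ,  2.22,  0.99,  0.81, -0.64]), np.float64(0.0))
end1 [0.495 0.106 0.139] track [ 0.15  1.07 -0.87  2.    1.59  1.48 -0.47] 0.0 | feas (array([-0.52,  0.84,  0.  ,  2.03,  1.2 ,  0.81, -0.41]), np.float64(0.0))
beg2 [ 0.426 -0.023  0.155] track [ 0.73  0.95 -0.91  2.38  2.38  0.81 -0.28] 0.0 | feas (array([ 0.97,  1.27, -1.24,  2.37,  2.25,  1.09,  0.12]), np.float64(2.2))
home [ 0.506 -0.009  0.155] track [ 0.63  0.95 -0.87  2.2   2.25  0.71 -0.17] 0.0 | feas (array([-0.09,  0.72, -0.  ,  2.24,  3.01,  0.41, -1.31]), np.float64(0.0))
```

```bash
cat > b.py <<'E'
from fit import *
import sys
def E(c,yaw,back,z=.022):
    y=np.radians(yaw); return np.r_[np.asarray(c)-(.0295+back)*np.array([np.cos(y),np.sin(y)]),z]
def stat():
    s=read_state();q=R.from_quat(s["tcp_rot"]);m=q.as_matrix()
    print("edge",edgenow().round(4),"x",m[:,0].round(3),"y",m[:,1].round(3),"z",m[:,2].round(3),"\nq",s["qpos"].round(2),"F",s["ft_force"].round(1),"t",round(s["t"],2))
E
python3 - <<'E'
from b import *
stat(); plan(*pose2(E(can,-29.7,.045,.09),-29.7,.55,.3),5)
E
```

```text
edge [0.3777 0.1009 0.0994] x [ 0.43   0.884 -0.183] y [ 0.821 -0.298  0.487] z [ 0.377 -0.36  -0.854] 
q [ 0.16  0.88 -1.26  2.39  1.43  1.41 -0.92] F [-0.4 -0.3  0.8] t 5.15
[6.2, -1.4, 3.1, -0.09, -0.36, -0.08]
[6.3, -1.3, 2.8, -0.09, -0.36, -0.08]
[6.4, -1.3, 2.6, -0.09, -0.36, -0.08]
[6.5, -1.3, 2.3, -0.09, -0.36, -0.08]
[6.6, -1.2, 2.0, -0.09, -0.36, -0.08]
```

```bash
python3 -m inch '[[[6,-1,3,-0.09,-0.36,-0.08,0],[6,-1,3,-0.09,-0.36,-0.08,0],[6,-1,3,-0.09,-0.36,-0.08,0],[7,-1,2,-0.09,-0.36,-0.08,0],[7,-1,2,-0.09,-0.36,-0.08,0],[0,0,0,0,0,0,0]]]'
python3 - <<'E'
from b import *
stat(); plan(*pose2(E(can,-29.7,.025,.022),-29.7,.55,.3),6)
E
```

```text
t: 5.9
tool_pos: [0.3244, 0.1871, 0.219]
tcp_rot: [0.789, 0.516, -0.004, 0.334]
ft_force: [-0.3, 0.2, 0.7]
finger_gap: 0.0005
edge [0.388  0.0968 0.0947] x [ 0.467  0.812 -0.35 ] y [ 0.816 -0.244  0.523] z [ 0.339 -0.531 -0.777] 
q [ 0.01  0.94 -1.14  2.28  1.35  1.56 -0.89] F [-0.3  0.2  0.7] t 5.9
[4.0, -4.0, 11.0, 0.01, -0.01, -0.01]
[4.0, -3.9, 11.0, 0.01, -0.01, -0.01]
[4.0, -3.9, 11.0, 0.01, -0.01, -0.01]
[4.0, -3.9, 11.0, 0.01, -0.01, -0.01]
[4.0, -3.9, 11.0, 0.01, -0.01, -0.01]
[4.1, -3.8, 11.0, 0.01, -0.01, -0.01]
```

```bash
python3 -m inch '[[[4,-4,11,0,0,0,0],[4,-4,11,0,0,0,0],[4,-4,11,0,0,0,0],[4,-4,11,0,0,0,0],[4,-4,11,0,0,0,0],[4,-4,11,0,0,0,0],[0,0,0,0,0,0,0]]]'
python3 - <<'E'
from b import *
stat(); plan(*pose2(E(can,-29.7,-.02,.022),-29.7,.55,.3),6)
im,_=cloud("side");cv2.imwrite("pics/s3.png",cv2.resize(im[150:350,100:400],None,fx=2.6,fy=2.6))
im,_=cloud("top");cv2.imwrite("pics/t3.png",cv2.resize(im[100:320,180:420],None,fx=2.6,fy=2.6))
E
```

```text
t: 6.78
tool_pos: [0.3382, 0.1766, 0.1463]
tcp_rot: [0.789, 0.516, -0.004, 0.334]
ft_force: [-0.5, 0.3, -1.2]
finger_gap: 0.0002
edge [0.4018 0.0862 0.022 ] x [ 0.468  0.811 -0.351] y [ 0.817 -0.244  0.523] z [ 0.339 -0.531 -0.777] 
q [-0.03  1.09 -1.    2.26  1.51  1.53 -0.96] F [-0.5  0.3 -1.2] t 6.78
[0.1, 6.3, 4.1, 0.01, -0.01, -0.01]
[0.1, 6.3, 4.1, 0.01, -0.01, -0.01]
[0.1, 6.3, 4.1, 0.01, -0.01, -0.01]
[0.1, 6.3, 4.1, 0.01, -0.01, -0.01]
[0.1, 6.3, 4.1, 0.01, -0.01, -0.01]
[0.1, 6.3, 4.0, 0.01, -0.01, -0.01]
```

View pics/s3.png

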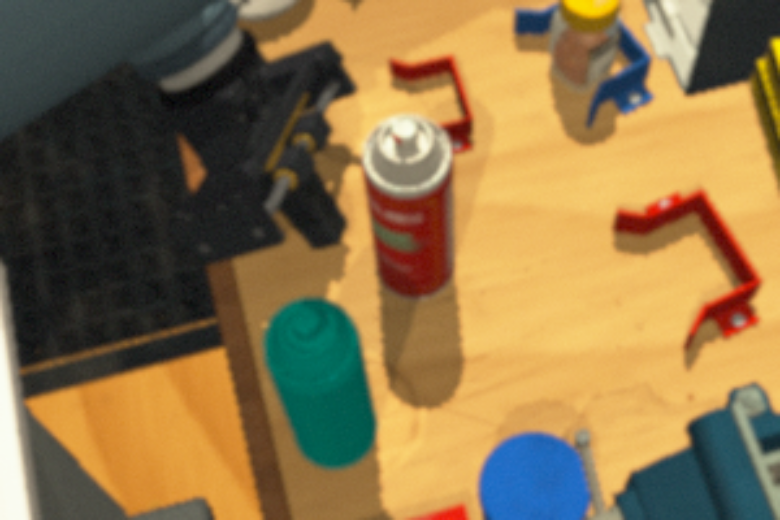

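View pics/t3.png

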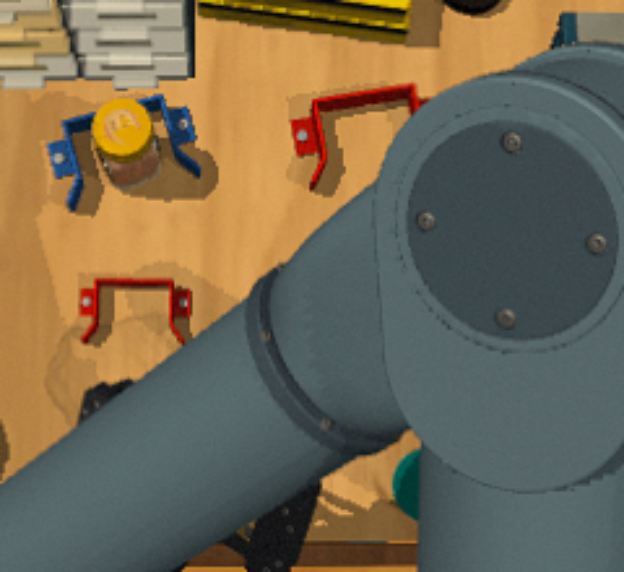

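```bash
python3 -m inch '[[[0,6.3,4.1,0,0,0,0],[0,6.3,4.1,0,0,0,0],[0,2.5,1.7,0,0,0,0],[0,2.5,1.7,0,0,0,0],[0,2.5,1.7,0,0,0,0],[0,2.5,1.7,0,0,0,0],[0,3.4,2.2,0,0,0,0],[0,4.2,2.7,0,0,0,0],[0,4.2,2.7,0,0,0,0],[0,0,0,0,0,0,0]]]'
cat > look.py <<'E'
from b import *
def look(tag):
    stat()
    im,W=cloud("side")
    hsv=cv2.cvtColor(im,cv2.COLOR_BGR2HSV)
    p=W; red=((hsv[...,0]<10)|(hsv[...,0]>170))&(hsv[...,1]>110)&(p[...,2]>.05)&(p[...,2]<.15)&(p[...,0]>.4)&(p[...,0]<.7)&(abs(p[...,1])<.15)
    q=p[red]; 
    for lo_,hi_ in((.05,.09),(.1,.145)):
        t=q[(q[:,2]>lo_)&(q[:,2]<hi_)][:,:2]
        # fixed-radius fit, robust
        if len(t)<15: continue
        f=least_squares(lambda c:(np.linalg.norm(t-c,axis=1)-.0295)*1000,np.median(t,0)+[.015,.015],loss="soft_l1")
        print("can z",lo_,f.x.round(4),len(t),"cost",round(f.cost/len(t),2))
    c=f.x; d=bo-c; a=np.radians(by)
    print("bay frame", (np.array([[np.cos(a),np.sin(a)],[-np.sin(a),np.cos(a)]])@(c-bo)*1000).round(1))
    cv2.imwrite(f"pics/{tag}.png",cv2.resize(im[130:350,100:420],None,fx=2.4,fy=2.4))
    return c
E
python3 -c "
from look import *
look('s4')"
```

```text
t: 8.12
tool_pos: [0.3745, 0.1561, 0.1475]
tcp_rot: [0.789, 0.516, -0.003, 0.334]
ft_force: [0.0, 0.5, -0.4]
finger_gap: 0.0001
edge [0.4382 0.0658 0.0233] x [ 0.468  0.811 -0.35 ] y [ 0.816 -0.245  0.524] z [ 0.34  -0.531 -0.776] 
q [ 0.05  1.07 -0.98  2.23  1.56  1.49 -0.86] F [ 0.   0.5 -0.4] t 8.12
can z 0.05 [0.4616 0.0522] 245 cost 0.12
can z 0.1 [0.4617 0.0522] 325 cost 0.11
bay frame [-160.4   83.8]
```

View pics/s4.png

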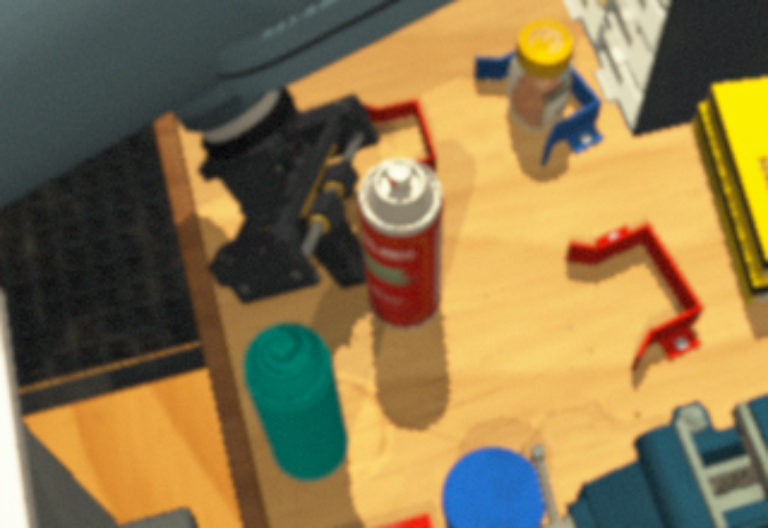

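Contact works: the can slid about 17 mm and stayed upright. But with this side lean the gripper body's low left corner would reach the small red bay, so I reduce the lean as the arm moves out.

```bash
cat >> b.py <<'E'
def dirv(yaw): return np.array([np.cos(np.radians(yaw)),np.sin(np.radians(yaw)),0])
def corners(X,M):
    C=[]
    for zz in(.045,.102):
        for x in(-.0935,.0935):
            for y in(-.0375,.0375): C.append(X+M.apply([x,y,zz]))
    C=np.array(C); i=C[:,2].argsort()[:3]; return C[i].round(3).tolist()
E
python3 - <<'E'
from b import *
q=read_state()["qpos"]; e=edgenow(); d=dirv(-29.8)
qq=q
for s,sl in((.02,.15),(.045,.06),(.08,.05),(.128,.05)):
    t=e+d*s; t[2]=.025; X,M=pose2(t,-29.8,.55,sl); qq,er=track(qq,X,M,8); print(s,sl,qq.round(2),round(er,2),corners(X,M))
t=e+d*.02;t[2]=.025; plan(*pose2(t,-29.8,.55,.15),5)
E
```

```text
0.02 0.15 [ 0.18  1.02 -1.01  2.31  1.71  1.38 -0.93] 0.0 [[0.439, 0.177, 0.036], [0.348, 0.017, 0.069], [0.497, 0.152, 0.076]]
0.045 0.06 [ 0.28  1.01 -1.01  2.33  1.83  1.3  -0.96] 0.0 [[0.46, 0.163, 0.046], [0.368, 0.001, 0.06], [0.516, 0.134, 0.087]]
0.08 0.05 [ 0.35  1.   -0.99  2.29  1.87  1.24 -0.88] 0.0 [[0.491, 0.145, 0.047], [0.398, -0.017, 0.058], [0.546, 0.116, 0.088]]
0.128 0.05 [ 0.41  0.99 -0.96  2.22  1.88  1.18 -0.77] 0.0 [[0.532, 0.121, 0.047], [0.439, -0.04, 0.058], [0.588, 0.092, 0.088]]
[-4.9, 3.6, 2.3, 0.02, 0.28, 0.18]
[-4.9, 3.7, 2.2, 0.02, 0.28, 0.18]
[-4.9, 3.8, 2.0, 0.02, 0.28, 0.18]
[-4.8, 3.9, 1.9, 0.02, 0.28, 0.18]
[-4.8, 4.0, 1.7, 0.02, 0.28, 0.18]
```

```bash
python3 -m inch '[[[-4.9,3.6,2.3,0.02,0.28,0.18,0],[-4.9,3.7,2.2,0.02,0.28,0.18,0],[-4.9,3.8,2,0.02,0.28,0.18,0],[-4.8,3.9,1.9,0.02,0.28,0.18,0],[-4.8,4,1.7,0.02,0.28,0.18,0],[0,0,0,0,0,0,0]]]'
python3 - <<'E'
from look import *
look('s5'); e=edgenow();t=e+dirv(-29.8)*.03;t[2]=.025; plan(*pose2(t,-29.8,.55,.06),6)
E
```

```text
t: 8.93
tool_pos: [0.3814, 0.1252, 0.1566]
tcp_rot: [0.812, 0.501, 0.068, 0.291]
ft_force: [-0.9, 0.4, -0.8]
finger_gap: 0.0002
edge [0.455  0.0549 0.0252] x [ 0.489  0.853 -0.182] y [ 0.774 -0.329  0.541] z [ 0.402 -0.405 -0.821] 
q [ 0.18  1.02 -1.01  2.31  1.71  1.38 -0.93] F [-0.9  0.4 -0.8] t 8.93
can z 0.05 [0.4781 0.0413] 250 cost 0.26
can z 0.1 [0.4782 0.0414] 326 cost 0.12
bay frame [-146.    70.4]
[-2.5, 4.1, 2.9, 0.0, 0.15, 0.1]
[-2.5, 4.1, 2.8, 0.0, 0.15, 0.1]
[-2.5, 4.1, 2.8, 0.0, 0.15, 0.1]
[-2.5, 4.2, 2.8, 0.0, 0.15, 0.1]
[-2.5, 4.2, 2.7, 0.0, 0.15, 0.1]
[-2.5, 4.2, 2.7, 0.0, 0.15, 0.1]
```

```bash
python3 -m inch '[[[-2.5,4.1,2.9,0,0.15,0.1,0],[-2.5,4.1,2.8,0,0.15,0.1,0],[-2.5,4.1,2.8,0,0.15,0.1,0],[-2.5,4.2,2.8,0,0.15,0.1,0],[-2.5,4.2,2.7,0,0.15,0.1,0],[-2.5,4.2,2.7,0,0.15,0.1,0],[0,0,0,0,0,0,0]]]'
python3 - <<'E'
from look import *
look('s6'); e=edgenow();t=e+dirv(-29.8)*.076;t[2]=.025; plan(*pose2(t,-29.8,.55,.06),10)
E
```

```text
t: 9.85
tool_pos: [0.4003, 0.0975, 0.1582]
tcp_rot: [0.824, 0.488, 0.115, 0.265]
ft_force: [-0.8, 0.7, 0.4]
finger_gap: 0.0005
edge [0.4814 0.0401 0.0249] x [ 0.497  0.865 -0.07 ] y [ 0.743 -0.383  0.549] z [ 0.448 -0.325 -0.833] 
q [ 0.3   1.01 -1.01  2.33  1.84  1.29 -0.95] F [-0.8  0.7  0.4] t 9.85
can z 0.05 [0.5044 0.0261] 237 cost 0.12
can z 0.1 [0.5039 0.026 ] 179 cost 0.11
bay frame [-123.3   50.7]
[0.0, 6.4, 4.2, 0.0, -0.0, -0.0]
[0.0, 6.4, 4.2, 0.0, -0.0, -0.0]
[0.0, 6.4, 4.2, 0.0, -0.0, -0.0]
[0.0, 6.4, 4.2, 0.0, -0.0, -0.0]
[0.0, 6.4, 4.2, 0.0, -0.0, -0.0]
[0.0, 6.4, 4.2, 0.0, -0.0, -0.0]
[0.0, 6.4, 4.2, 0.0, -0.0, -0.0]
[0.0, 6.4, 4.2, 0.0, -0.0, -0.0]
[0.0, 6.4, 4.2, 0.0, -0.0, -0.0]
[0.0, 6.4, 4.2, 0.0, -0.0, -0.0]
```

View pics/s6.png

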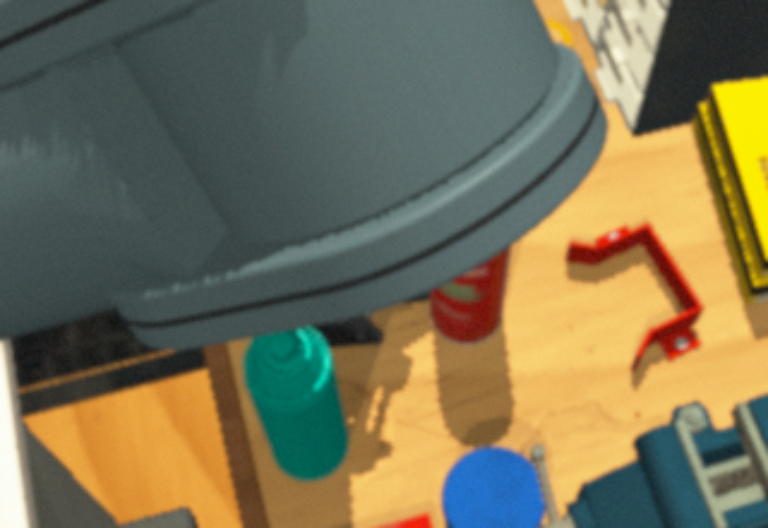

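```bash
python3 -m inch '[[[0,5,3.3,0,0,0,0],[0,6.4,4.2,0,0,0,0],[0,6.4,4.2,0,0,0,0],[0,6.4,4.2,0,0,0,0],[0,6.4,4.2,0,0,0,0],[0,6.4,4.2,0,0,0,0],[0,6.4,4.2,0,0,0,0],[0,6.4,4.2,0,0,0,0],[0,6.4,4.2,0,0,0,0],[0,5,3.3,0,0,0,0],[0,4.2,2.7,0,0,0,0],[0,0,0,0,0,0,0]]]'
python3 - <<'E'
from look import *
look('s7'); 
im,_=cloud("top");cv2.imwrite("pics/t7.png",im)
E
```

```text
t: 11.4
tool_pos: [0.4682, 0.059, 0.1584]
tcp_rot: [0.823, 0.488, 0.115, 0.265]
ft_force: [-0.2, 0.5, 0.7]
finger_gap: 0.0002
edge [0.5493 0.0017 0.0251] x [ 0.497  0.865 -0.07 ] y [ 0.743 -0.382  0.549] z [ 0.448 -0.324 -0.833] 
q [ 0.4   0.99 -0.96  2.21  1.87  1.18 -0.76] F [-0.2  0.5  0.7] t 11.4
can z 0.05 [ 0.5721 -0.0128] 119 cost 0.11
can z 0.1 [ 0.5721 -0.0128] 148 cost 0.11
bay frame [-62.8   0.8]
```

View pics/s7.png

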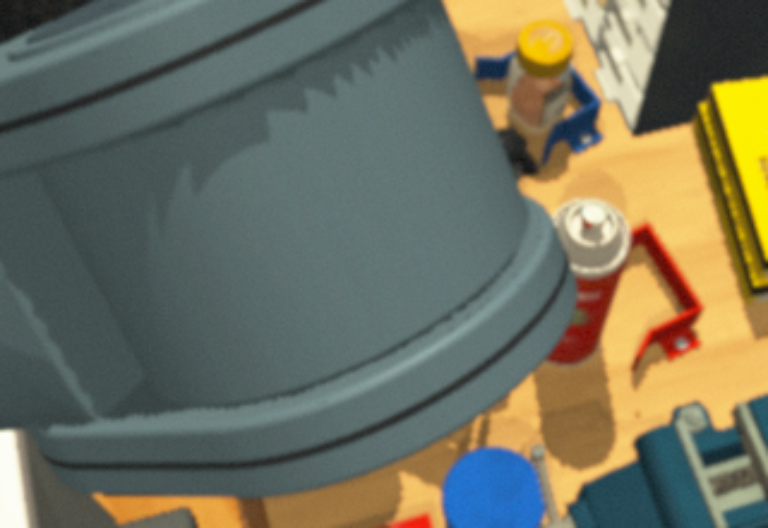

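View pics/t7.png

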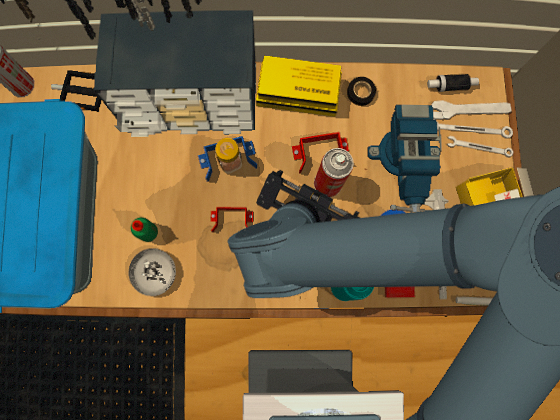

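Can is at bay (-62, 1) mm, upright, just before the mouth. Next: back off, pivot to the bay axis, and push in.

```bash
python3 - <<'E'
from b import *
q=read_state()["qpos"]; e=edgenow(); d=dirv(-29.8); c=np.array([.573,-.013])
X0,M0=pose2(e-d*.02,-29.8,.55,.06); q0,er=track(q,X0,M0,6); print(q0.round(2),er)
for sd,sl in((.55,.1),(.55,0),(.55,-.1),(.5,0),(.5,-.1)):
    X,M=pose2(E(c,9.9,.018,.025),9.9,sd,sl); qq,er=track(q0,X,M,20)
    X2,M2=pose2(E(bo,9.9,0,.025),9.9,sd,sl); q2,er2=track(qq,X2,M2,20)
    print(sd,sl,qq.round(2),round(er,2),"|",q2.round(2),round(er2,2),corners(X,M)[0],corners(X2,M2)[0])
X,M=pose2(E(c,9.9,.018,.025),9.9,.53,0); print("back: ",(-.02*M0.inv().apply(d)*1000).round(1)); plan(X,M,10,X0,M0)
E
```

```text
[ 0.38  0.99 -0.97  2.24  1.87  1.21 -0.8 ] 3.3691836470732506e-10
0.55 0.1 [ 0.69  0.9  -0.86  2.39  2.4   0.77 -0.34] 0.0 | [ 0.59  0.9  -0.81  2.21  2.27  0.66 -0.23] 0.0 [0.437, 0.061, 0.041] [0.516, 0.074, 0.041]
0.55 0 [ 0.8   0.92 -0.89  2.36  2.45  0.62 -0.34] 0.0 | [ 0.67  0.91 -0.82  2.19  2.32  0.52 -0.26] 0.0 [0.437, 0.058, 0.053] [0.516, 0.072, 0.053]
0.55 -0.1 [ 0.9   0.94 -0.91  2.34  2.49  0.48 -0.34] 0.0 | [ 0.75  0.92 -0.83  2.16  2.37  0.38 -0.29] 0.0 [0.47, -0.129, 0.041] [0.549, -0.115, 0.041]
0.5 0 [ 0.78  0.88 -0.89  2.33  2.29  0.57 -0.23] 0.0 | [ 0.64  0.88 -0.8   2.16  2.14  0.47 -0.12] 0.0 [0.439, 0.059, 0.057] [0.518, 0.072, 0.057]
0.5 -0.1 [ 0.86  0.89 -0.89  2.31  2.32  0.42 -0.23] 0.0 | [ 0.69  0.87 -0.77  2.13  2.17  0.31 -0.15] 0.0 [0.472, -0.129, 0.046] [0.55, -0.115, 0.046]
back:  [  0.  -16.7 -11. ]
[-10.2, 2.8, 2.4, -0.0, 0.41, -0.52]
[-10.4, 2.2, 2.0, -0.0, 0.41, -0.52]
[-10.6, 1.7, 1.5, -0.0, 0.41, -0.52]
[-10.8, 1.1, 1.1, -0.0, 0.41, -0.52]
[-10.8, 0.5, 0.6, -0.0, 0.41, -0.52]
[-10.9, -0.1, 0.1, -0.0, 0.41, -0.52]
[-10.8, -0.7, -0.3, -0.0, 0.41, -0.52]
[-10.8, -1.3, -0.8, -0.0, 0.41, -0.52]
[-10.6, -1.9, -1.3, -0.0, 0.41, -0.52]
[-10.4, -2.4, -1.7, -0.0, 0.41, -0.52]
```

The body's right low corner would come close to the blue tub in the pivoted pose. I check that quantitatively and choose a lean that lifts that end.

```bash
cat > c.py <<'E'
from b import *
def tubfit():
    o=[]
    for c in("top","side"):
        im,W=cloud(c);hsv=cv2.cvtColor(im,cv2.COLOR_BGR2HSV)
        p=W[(hsv[...,0]>100)&(hsv[...,0]<125)&(hsv[...,1]>140)&(W[...,2]>.055)&(W[...,2]<.07)&(W[...,0]>.4)&(W[...,0]<.55)&(W[...,1]<-.08)&(W[...,1]>-.2)]
        o.append(p)
    return o
tub=np.array([.476,-.139])
g=np.array([(x,y,z) for x in np.linspace(-.095,.095,39) for y in np.linspace(-.0375,.0375,16) for z in np.linspace(.03,.104,12)])
def tubclear(X,M):
    p=X+M.apply(g); r=np.linalg.norm(p[:,:2]-tub,axis=1)-.036
    # distance to solid cylinder z<.064
    dz=np.maximum(p[:,2]-.064,0); dr=np.maximum(r,0); return (np.hypot(dr,dz)*1000).min()
def canclear(X,M,c):
    p=X+M.apply(g); p=p[p[:,2]<.19]; return ((np.linalg.norm(p[:,:2]-c,axis=1)-.0295)*1000).min()
E
python3 - <<'E'
from c import *
for p in tubfit():
    if len(p): print(len(p),p.min(0).round(3),p.max(0).round(3),p.mean(0).round(3))
q=read_state()["qpos"]; e=edgenow(); d=dirv(-29.8); c=np.array([.573,-.013])
X0,M0=pose2(e-d*.012,-29.8,.55,.06); q0,er=track(q,X0,M0,6); print(q0.round(2),er,tubclear(X0,M0),canclear(X0,M0,c))
for sd,sl,b in((.55,.1,.01),(.55,.2,.01),(.5,.1,.01),(.5,.2,.01),(.5,.3,.01),(.53,.2,.006),(.5,.35,.01)):
    X,M=pose2(E(c,9.9,b,.027),9.9,sd,sl); qq,er=track(q0,X,M,20)
    X2,M2=pose2(E(bo,9.9,0,.027),9.9,sd,sl); q2,er2=track(qq,X2,M2,20)
    print(sd,sl,qq.round(2),round(er,2),"|",q2.round(2),round(er2,2),"low",corners(X,M)[0],"tub",round(tubclear(X,M),1),"can",round(canclear(X,M,c)-b*1000,1))
E
```

```text
74 [ 0.499 -0.156  0.057] [ 0.54  -0.112  0.068] [ 0.505 -0.133  0.063]
1393 [ 0.438 -0.172  0.056] [ 0.504 -0.103  0.068] [ 0.471 -0.138  0.062]
[ 0.39  0.99 -0.97  2.23  1.87  1.2  -0.79] 1.2425404987356173e-10 51.44089869811526 21.114157101468738
0.55 0.1 [ 0.69  0.9  -0.87  2.37  2.38  0.76 -0.32] 0.0 | [ 0.6   0.9  -0.82  2.21  2.27  0.67 -0.22] 0.0 low [0.445, 0.062, 0.043] tub 0.0 can 10.3
0.55 0.2 [ 0.57  0.9  -0.84  2.38  2.33  0.9  -0.32] 0.0 | [ 0.51  0.91 -0.8   2.22  2.23  0.81 -0.2 ] 0.0 low [0.444, 0.063, 0.032] tub 7.6 can 10.3
0.5 0.1 [ 0.68  0.87 -0.88  2.34  2.24  0.7  -0.22] 0.0 | [ 0.58  0.88 -0.82  2.17  2.11  0.62 -0.1 ] 0.0 low [0.446, 0.063, 0.048] tub 2.2 can 6.4
0.5 0.2 [ 0.57  0.88 -0.86  2.35  2.2   0.85 -0.22] 0.0 | [ 0.51  0.89 -0.82  2.18  2.09  0.77 -0.09] 0.0 low [0.446, 0.065, 0.037] tub 11.2 can 6.3
0.5 0.3 [ 0.46  0.89 -0.83  2.35  2.16  0.99 -0.23] 0.0 | [ 0.42  0.91 -0.8   2.19  2.07  0.92 -0.1 ] 0.0 low [0.446, 0.065, 0.025] tub 20.7 can 6.3
0.53 0.2 [ 0.57  0.89 -0.84  2.36  2.27  0.87 -0.27] 0.0 | [ 0.51  0.9  -0.81  2.2   2.17  0.79 -0.16] 0.0 low [0.449, 0.065, 0.034] tub 9.1 can 8.7
0.5 0.35 [ 0.4   0.91 -0.81  2.35  2.14  1.06 -0.23] 0.0 | [ 0.37  0.92 -0.79  2.19  2.06  0.99 -0.1 ] 0.0 low [0.446, 0.065, 0.019] tub 25.7 can 6.3
```

```bash
python3 - <<'E'
from c import *
e=edgenow(); d=dirv(-29.8); c=np.array([.573,-.013])
X0,M0=pose2(e-d*.015,-29.8,.55,.06)
X,M=pose2(E(c,9.9,.012,.027),9.9,.53,.27)
sl=Slerp([0,1],R.concatenate([M0,M]))
q=track(read_state()["qpos"],X0,M0,6)[0]
for u in np.linspace(0,1,9):
    x=X0+(X-X0)*u;m=sl(u); ed=x+m.apply([0,.009,.166]); lowf=min((x+m.apply([a,b,.166]))[2] for a in(-.0175,.0175) for b in(-.009,.009))
    cz=[np.linalg.norm((x+m.apply([a,.009,.166]))[:2]-c)*1000-29.5 for a in np.linspace(-.0175,.0175,9)]
    q,er=track(q,x,m,3)
    print(round(u,2),"tub",round(tubclear(x,m),1),"can",round(canclear(x,m,c),1),"finger-can",round(min(cz),1),"tipz",round(lowf*1000,1),q.round(2),round(er,2))
plan(X,M,8,X0,M0)
E
```

```text
0.0 tub 52.7 can 24.1 finger-can 13.8 tipz 14.0 [ 0.38  0.99 -0.97  2.24  1.87  1.2  -0.79] 0.0
0.12 tub 47.7 can 21.8 finger-can 11.1 tipz 14.1 [ 0.39  0.98 -0.95  2.26  1.91  1.18 -0.73] 0.0
0.25 tub 41.8 can 20.1 finger-can 9.0 tipz 14.1 [ 0.41  0.97 -0.94  2.28  1.95  1.16 -0.66] 0.0
0.38 tub 35.1 can 18.9 finger-can 7.7 tipz 14.0 [ 0.42  0.96 -0.92  2.3   2.    1.13 -0.6 ] 0.0
0.5 tub 27.7 can 18.3 finger-can 7.2 tipz 13.9 [ 0.43  0.95 -0.9   2.31  2.04  1.11 -0.54] 0.0
0.62 tub 19.9 can 18.2 finger-can 7.4 tipz 13.6 [ 0.44  0.93 -0.88  2.33  2.09  1.08 -0.47] 0.0
0.75 tub 15.2 can 18.6 finger-can 8.3 tipz 13.3 [ 0.46  0.92 -0.86  2.35  2.14  1.05 -0.41] 0.0
0.88 tub 15.4 can 19.4 finger-can 9.9 tipz 12.9 [ 0.47  0.91 -0.84  2.36  2.19  1.02 -0.35] 0.0
1.0 tub 15.7 can 20.7 finger-can 12.0 tipz 12.4 [ 0.49  0.9  -0.82  2.38  2.24  0.98 -0.29] 0.0
[-8.1, 0.4, 1.4, -0.14, 0.2, -0.84]
[-8.1, -0.3, 1.2, -0.14, 0.2, -0.84]
[-8.1, -1.0, 1.0, -0.14, 0.2, -0.84]
[-8.0, -1.7, 0.8, -0.14, 0.2, -0.84]
[-7.8, -2.4, 0.7, -0.14, 0.2, -0.84]
[-7.6, -3.1, 0.5, -0.14, 0.2, -0.84]
[-7.3, -3.8, 0.3, -0.14, 0.2, -0.84]
[-6.9, -4.4, 0.0, -0.14, 0.2, -0.84]
```

```bash
python3 -m inch '[[[0,-6.3,-4.1,0,0,0,0],[0,-6.3,-4.1,0,0,0,0],[-8.1,0.4,1.4,-0.14,0.2,-0.84,0],[-8.1,-0.3,1.2,-0.14,0.2,-0.84,0],[-8.1,-1,1,-0.14,0.2,-0.84,0],[-8,-1.7,0.8,-0.14,0.2,-0.84,0],[-7.8,-2.4,0.7,-0.14,0.2,-0.84,0],[-7.6,-3.1,0.5,-0.14,0.2,-0.84,0],[-7.3,-3.8,0.3,-0.14,0.2,-0.84,0],[-6.9,-4.4,0,-0.14,0.2,-0.84,0],[0,0,0,0,0,0,0]]]'
python3 - <<'E'
from look import *
from c import *
c=look('s8'); e=edgenow(); s=read_state(); print("tub",tubclear(s["tool_pos"],R.from_quat(s["tcp_rot"])))
a=dirv(9.9)[:2]; print("edge in bay",(a@(e[:2]-bo)*1000).round(1),(np.array([-a[1],a[0]])@(e[:2]-bo)*1000).round(1))
im,_=cloud("top");cv2.imwrite("pics/t8.png",im[80:320,150:450].repeat(2,0).repeat(2,1))
X,M=pose2(E(bo-.02*a,9.9,0,.025),9.9,.53,.27); plan(X,M,8)
E
```

```text
t: 12.98
tool_pos: [0.4297, 0.0056, 0.1555]
tcp_rot: [0.576, 0.754, 0.111, 0.294]
ft_force: [-1.1, 0.5, 0.5]
finger_gap: 0.0001
edge [ 0.5318 -0.02    0.0268] x [-0.163  0.935 -0.315] y [0.804 0.311 0.506] z [ 0.571 -0.171 -0.803] 
q [ 0.5   0.91 -0.83  2.38  2.25  0.99 -0.29] F [-1.1  0.5  0.5] t 12.97
can z 0.05 [ 0.5726 -0.0128] 232 cost 0.13
can z 0.1 [ 0.5727 -0.0127] 299 cost 0.12
bay frame [-62.2   0.8]
tub 15.1257345597729
edge in bay -103.2 1.1
[-0.0, 5.6, 3.8, 0.01, -0.0, -0.0]
[-0.0, 5.6, 3.8, 0.01, -0.0, -0.0]
[-0.0, 5.6, 3.8, 0.01, -0.0, -0.0]
[-0.0, 5.6, 3.8, 0.01, -0.0, -0.0]
[-0.0, 5.6, 3.8, 0.01, -0.0, -0.0]
[-0.0, 5.6, 3.8, 0.01, -0.0, -0.0]
[-0.0, 5.6, 3.8, 0.01, -0.0, -0.0]
[-0.0, 5.6, 3.8, 0.01, -0.0, -0.0]
```

View pics/t8.png

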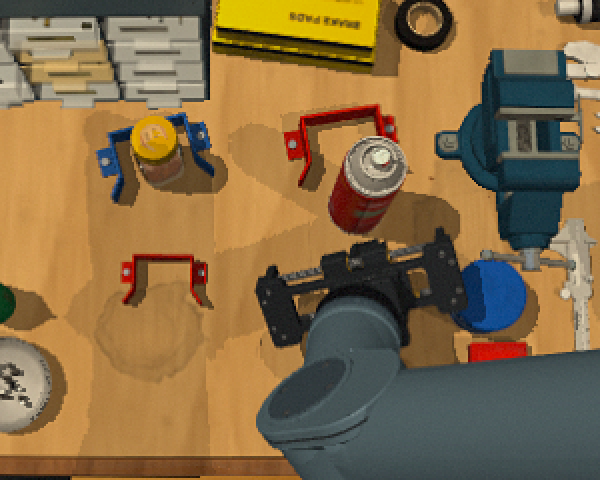

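View pics/s8.png

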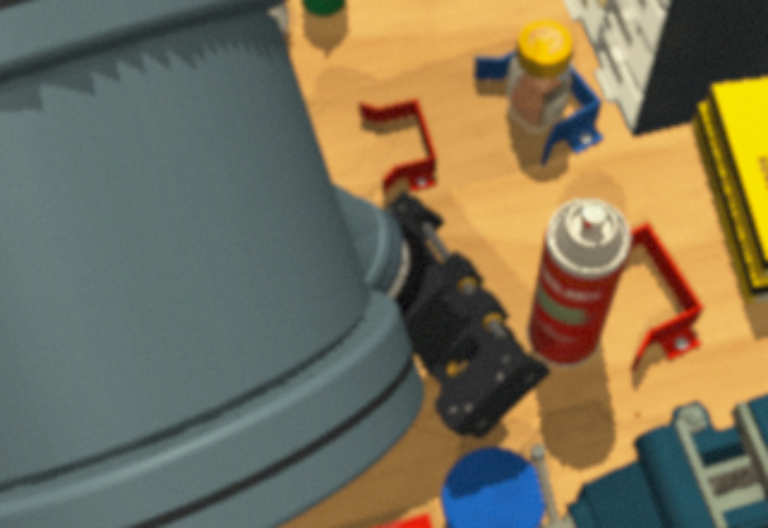

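```bash
python3 -m inch '[[[0,4.2,2.8,0,0,0,0],[0,2.5,1.7,0,0,0,0],[0,2.5,1.7,0,0,0,0],[0,2.5,1.7,0,0,0,0],[0,4.2,2.8,0,0,0,0],[0,5,3.4,0,0,0,0],[0,5,3.4,0,0,0,0],[0,5,3.4,0,0,0,0],[0,5,3.4,0,0,0,0],[0,5,3.4,0,0,0,0],[0,4.2,2.8,0,0,0,0],[0,0,0,0,0,0,0]]]'
python3 - <<'E'
from look import *
from c import *
c=look('s9'); e=edgenow(); 
a=dirv(9.9)[:2]; print("edge in bay",(a@(e[:2]-bo)*1000).round(1),(np.array([-a[1],a[0]])@(e[:2]-bo)*1000).round(1))
im,_=cloud("top");cv2.imwrite("pics/t9.png",im[80:320,150:450].repeat(2,0).repeat(2,1))
E
```

```text
t: 14.58
tool_pos: [0.4847, 0.0149, 0.154]
tcp_rot: [0.576, 0.754, 0.112, 0.294]
ft_force: [-0.8, -0.7, 1.1]
finger_gap: 0.0003
edge [ 0.5871 -0.0105  0.0255] x [-0.164  0.935 -0.315] y [0.803 0.312 0.508] z [ 0.573 -0.17  -0.802] 
q [ 0.46  0.91 -0.81  2.25  2.19  0.92 -0.19] F [-0.8 -0.7  1.1] t 14.57
can z 0.05 [ 0.6144 -0.0047] 237 cost 0.14
can z 0.1 [ 0.6145 -0.0046] 341 cost 2.05
bay frame [-19.6   1.6]
edge in bay -47.8 0.6
```

View pics/t9.png

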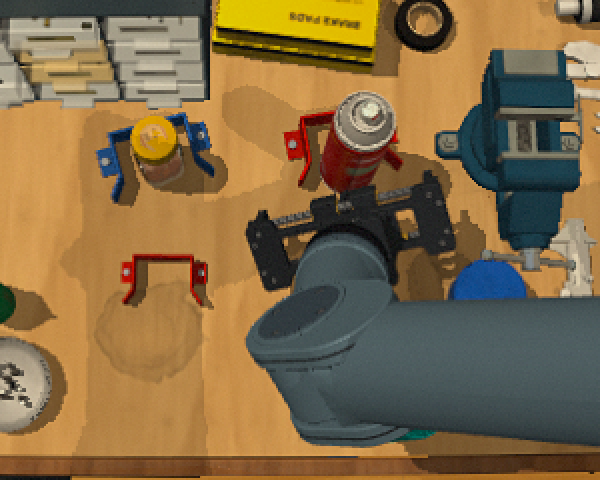

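```bash
python3 -m inch '[[[0,2.5,1.7,0,0,0,0],[0,3.3,2.2,0,0,0,0],[0,3.3,2.2,0,0,0,0],[0,2.5,1.7,0,0,0,0],[0,1.7,1.1,0,0,0,0],[0,0,0,0,0,0,0]]]'
python3 - <<'E'
from look import *
c=look('s10'); e=edgenow(); 
a=dirv(9.9)[:2]; print("edge in bay",(a@(e[:2]-bo)*1000).round(1),(np.array([-a[1],a[0]])@(e[:2]-bo)*1000).round(1))
print("F along",a@read_state()["ft_force"][:2])
E
```

```text
t: 15.42
tool_pos: [0.5001, 0.0174, 0.1536]
tcp_rot: [0.576, 0.755, 0.112, 0.294]
ft_force: [-2.4, -0.1, 1.7]
finger_gap: 0.0006
edge [ 0.6023 -0.008   0.025 ] x [-0.164  0.935 -0.315] y [0.803 0.312 0.507] z [ 0.572 -0.17  -0.802] 
q [ 0.45  0.92 -0.8   2.22  2.17  0.9  -0.17] F [-2.4 -0.1  1.7] t 15.43
can z 0.05 [ 0.6296 -0.0021] 266 cost 0.14
can z 0.1 [ 0.6295 -0.0022] 340 cost 2.78
bay frame [-4.5  1.3]
edge in bay -32.2 0.3
F along -2.6730505012608177
```

```bash
python3 -m inch '[[[0,0.8,0.6,0,0,0,0],[0,0.8,0.6,0,0,0,0],[0,0.8,0.6,0,0,0,0],[0,0,0,0,0,0,0]]]'; python3 -m inch '[[[0,0.8,0.6,0,0,0,0],[0,0,0,0,0,0,0]]]'
```

```text
t: 15.98
tool_pos: [0.5029, 0.0178, 0.1533]
tcp_rot: [0.576, 0.755, 0.112, 0.294]
ft_force: [-3.4, -0.6, 2.2]
finger_gap: 0.0005
t: 16.23
tool_pos: [0.5039, 0.018, 0.1532]
tcp_rot: [0.576, 0.755, 0.112, 0.294]
ft_force: [-4.3, -0.5, 3.4]
finger_gap: 0.0005
```

```bash
python3 -m inch '[[[0,0.7,0.5,0,0,0,0],[0,0,0,0,0,0,0]]]'; python3 - <<'E'
from look import *
c=look('s11'); e=edgenow(); 
a=dirv(9.9)[:2]; print("edge in bay",(a@(e[:2]-bo)*1000).round(1))
fs=[]
for _ in range(3): im,W=cloud("top"); fs.append(read_state()["ft_force"].round(1))
print(fs)
cv2.imwrite("pics/t11.png",cv2.resize(im[110:230,270:390],None,fx=5,fy=5))
E
```

```text
t: 16.48
tool_pos: [0.5047, 0.0181, 0.1532]
tcp_rot: [0.576, 0.755, 0.112, 0.294]
ft_force: [-4.2, -0.4, 3.3]
finger_gap: 0.0001
edge [ 0.6069 -0.0073  0.0246] x [-0.164  0.935 -0.315] y [0.804 0.312 0.507] z [ 0.572 -0.17  -0.802] 
q [ 0.45  0.92 -0.8   2.21  2.16  0.9  -0.16] F [-4.2 -0.4  3.3] t 16.48
can z 0.05 [ 0.634  -0.0015] 267 cost 0.13
can z 0.1 [ 0.6339 -0.0014] 339 cost 2.73
bay frame [0.  1.4]
edge in bay -27.6
[array([-3.8, -0.5,  1.8]), array([-4.2, -0.7,  2.9]), array([-4.1, -0.7,  2.9])]
```

View pics/t11.png

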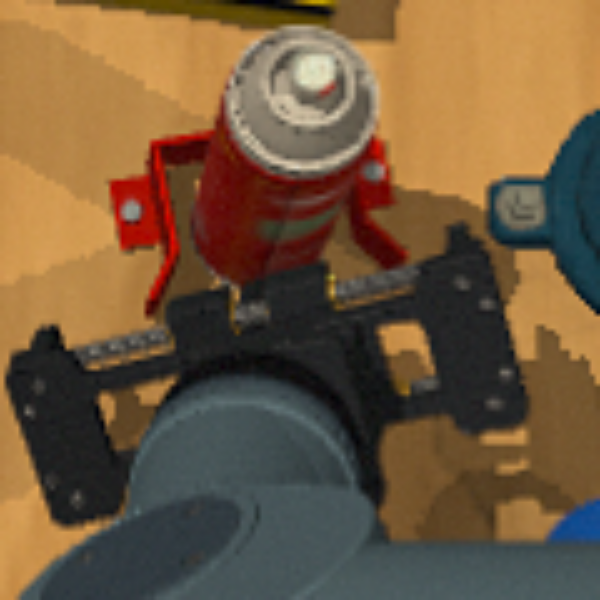

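View pics/s11.png

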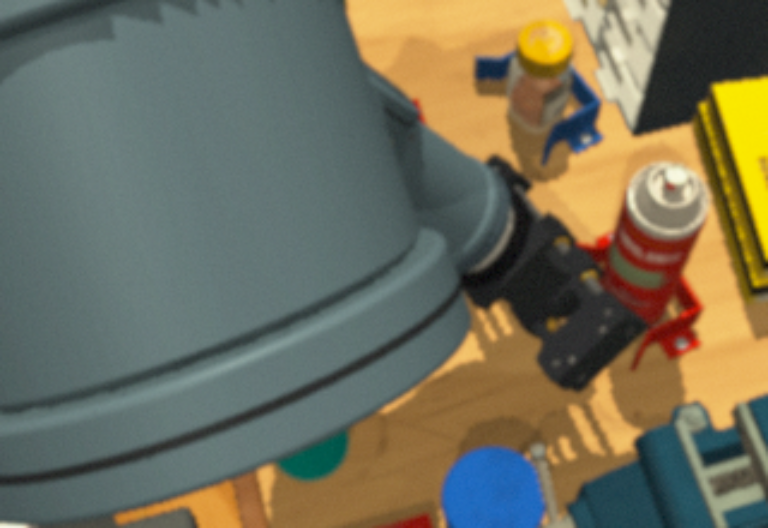

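```bash
for i in 1; do python3 -m inch '[[[0,0.5,0.3,0,0,0,0],[0,0,0,0,0,0,0]]]'; done;  python3 -m inch '[[[0,0.5,0.3,0,0,0,0],[0,0,0,0,0,0,0]]]'
```

```text
t: 16.92
tool_pos: [0.5052, 0.0182, 0.1532]
tcp_rot: [0.576, 0.755, 0.112, 0.294]
ft_force: [-5.5, -0.2, 3.2]
finger_gap: 0.0007
t: 17.18
tool_pos: [0.5058, 0.0183, 0.1532]
tcp_rot: [0.576, 0.755, 0.112, 0.294]
ft_force: [-4.4, -0.6, 2.7]
finger_gap: 0.0007
```

```bash
python3 -m inch '[[[0,0.5,0.3,0,0,0,0],[0,0,0,0,0,0,0]]]';  python3 -m inch '[[[0,0.5,0.3,0,0,0,0],[0,0,0,0,0,0,0]]]'; python3 -c "
from look import *
look('s12'); e=edgenow();print(dirv(9.9)[:2]@(e[:2]-bo)*1000)"
```

```text
t: 17.42
tool_pos: [0.5064, 0.0184, 0.1532]
tcp_rot: [0.576, 0.755, 0.112, 0.294]
ft_force: [-2.9, -0.6, 2.2]
finger_gap: 0.0004
t: 17.68
tool_pos: [0.507, 0.0186, 0.1532]
tcp_rot: [0.576, 0.755, 0.112, 0.294]
ft_force: [-3.3, -0.8, 1.9]
finger_gap: 0.0002
edge [ 0.6092 -0.0069  0.0246] x [-0.164  0.935 -0.315] y [0.804 0.312 0.507] z [ 0.572 -0.17  -0.802] 
q [ 0.45  0.92 -0.8   2.2   2.16  0.9  -0.15] F [-3.3 -0.8  1.9] t 17.68
can z 0.05 [ 0.6362 -0.0011] 260 cost 0.13
can z 0.1 [ 0.6363 -0.0011] 340 cost 2.83
bay frame [2.4 1.3]
-25.24507393791559
```

```bash
python3 -m inch '[[[0,0.5,0.3,0,0,0,0],[0,0,0,0,0,0,0]]]';  python3 -m inch '[[[0,0.5,0.3,0,0,0,0],[0,0,0,0,0,0,0]]]'; python3 -m inch '[[[0,0.5,0.3,0,0,0,0],[0,0,0,0,0,0,0]]]'; python3 -c "
from look import *
look('s13')"
```

```text
t: 17.98
tool_pos: [0.5074, 0.0186, 0.1532]
tcp_rot: [0.576, 0.755, 0.111, 0.294]
ft_force: [-3.7, -1.4, 2.2]
finger_gap: 0.0002
t: 18.23
tool_pos: [0.5077, 0.0187, 0.1532]
tcp_rot: [0.576, 0.755, 0.111, 0.294]
ft_force: [-7.0, -1.7, 5.1]
finger_gap: 0.0009
t: 18.48
tool_pos: [0.5079, 0.0187, 0.1532]
tcp_rot: [0.576, 0.755, 0.111, 0.294]
ft_force: [-8.7, -1.3, 6.4]
finger_gap: 0.0004
edge [ 0.6099 -0.0068  0.0244] x [-0.164  0.935 -0.315] y [0.804 0.312 0.506] z [ 0.571 -0.171 -0.803] 
q [ 0.45  0.92 -0.8   2.2   2.16  0.89 -0.15] F [-8.7 -1.3  6.4] t 18.48
can z 0.05 [ 0.6366 -0.0011] 260 cost 0.13
can z 0.1 [ 0.6366 -0.0011] 338 cost 2.49
bay frame [2.8 1.3]
```

Force rose to about 9 N and the motion stalled, so the can is against the back wall. Retreating now.

```bash
python3 -m inch '[[[0,-2.5,-1.7,0,0,0,0],[0,-4.2,-2.8,0,0,0,0],[0,-6.6,-4.5,0,0,0,0],[0,-6.6,-4.5,0,0,0,0],[0,-6.6,-4.5,0,0,0,0],[0,-6.6,-4.5,0,0,0,0],[0,0,0,0,0,0,0]]]'; python3 - <<'E'
from look import *
from c import *
look('s14'); s=read_state();M=R.from_quat(s["tcp_rot"]);X=s["tool_pos"]; print("tub",tubclear(X,M))
q,er=track(s["qpos"],X+[0,0,.16],M,20); print(q.round(2),er, M.inv().apply([0,0,16]).round(1))
im,W=cloud("top");cv2.imwrite("pics/t14.png",cv2.resize(im[100:240,180:430],None,fx=3,fy=3))
E
```

```text
t: 19.4
tool_pos: [0.4685, 0.0122, 0.1544]
tcp_rot: [0.576, 0.755, 0.111, 0.294]
ft_force: [0.2, -0.1, 0.3]
finger_gap: 0.0002
edge [ 0.5706 -0.0132  0.0257] x [-0.164  0.935 -0.315] y [0.804 0.312 0.506] z [ 0.572 -0.17  -0.803] 
q [ 0.47  0.91 -0.82  2.29  2.21  0.94 -0.22] F [ 0.2 -0.1  0.3] t 19.4
can z 0.05 [ 0.6366 -0.001 ] 260 cost 0.13
can z 0.1 [ 0.6367 -0.001 ] 319 cost 0.14
bay frame [2.9 1.3]
tub 23.062447332179666
[ 0.57  0.46 -0.93  2.27  1.69  0.64  0.15] 7.575842468896531e-08 [ -5.    8.1 -12.8]
```

View pics/t14.png

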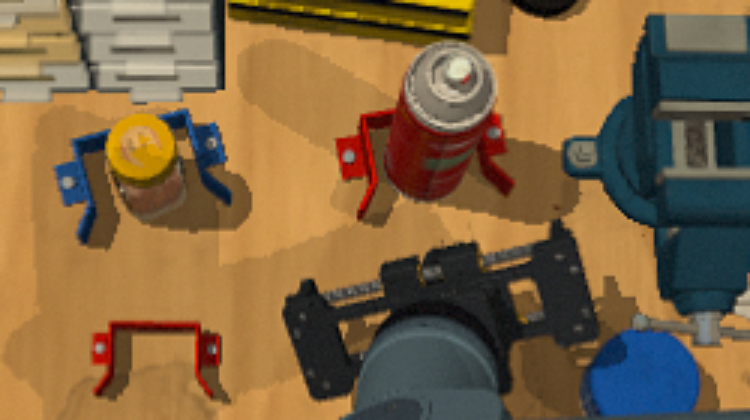

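```bash
python3 -m inch '[[[-2,4,-6,0,0,0,0],[-5,8,-13,0,0,0,0],[-5,8,-13,0,0,0,0],[-5,8,-13,0,0,0,0],[-5,8,-13,0,0,0,0],[-5,8,-13,0,0,0,0],[-5,8,-13,0,0,0,0],[-5,8,-13,0,0,0,0],[-2,4,-6,0,0,0,0],[0,0,0,0,0,0,0]]]'; python3 - <<'E'
from look import *
from c import *
look('s15')
im,W=cloud("top"); hsv=cv2.cvtColor(im,cv2.COLOR_BGR2HSV)
red=((hsv[...,0]<10)|(hsv[...,0]>170))&(hsv[...,1]>110)&(W[...,2]>.05)&(W[...,2]<.15)&(W[...,0]>.55)&(W[...,0]<.7)&(abs(W[...,1])<.08)
t=W[red][:,:2]; f=least_squares(lambda c:(np.linalg.norm(t-c,axis=1)-.0295)*1000,[.637,0],loss="soft_l1"); 
b=np.array([.6362,-.0026]);a=dirv(9.7)[:2];print("top can",f.x.round(4),len(t),"rel top bay",(a@(f.x-b)*1000).round(1),(np.array([-a[1],a[0]])@(f.x-b)*1000).round(1))
for n,c in(("jar","top"),("oil_bottle","top"),("blue_tub","side")): imaging.get_image(c); print(n,[(x["rect"],round(x["conf"],2)) for x in boxes_of(c,n)][:1])
cv2.imwrite("pics/t15.png",im)
E
```

```text
t: 20.75
tool_pos: [0.4682, 0.0134, 0.2825]
tcp_rot: [0.576, 0.754, 0.112, 0.295]
ft_force: [-0.5, 0.0, 0.9]
finger_gap: -0.0001
edge [ 0.5706 -0.0121  0.154 ] x [-0.163  0.935 -0.316] y [0.803 0.312 0.508] z [ 0.573 -0.171 -0.802] 
q [ 0.54  0.55 -0.91  2.29  1.82  0.71  0.04] F [-0.5  0.   0.9] t 20.75
can z 0.05 [ 0.6365 -0.0009] 227 cost 0.14
can z 0.1 [ 0.6368 -0.0011] 321 cost 0.13
bay frame [3.  1.3]
top can [ 0.6404 -0.0028] 386 rel top bay 4.1 -0.9
jar [([215.1, 139.6, 25.1, 33.5], 0.67)]
oil_bottle [([132.4, 216.1, 25.0, 26.6], 0.98)]
blue_tub [([284.7, 317.2, 43.5, 50.1], 0.94)]
```

View pics/t15.png

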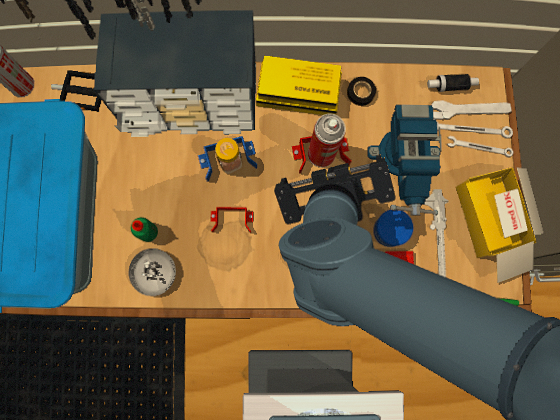

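View pics/s15.png

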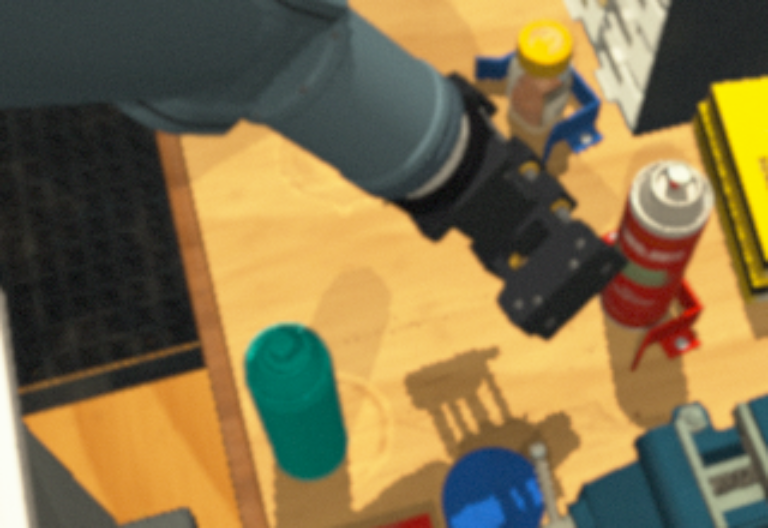

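```bash
python3 -m inch '[[[-3,4,-7,0,0,0,0],[-5,8,-13,0,0,0,0],[-5,8,-13,0,0,0,0],[-5,8,-13,0,0,0,0],[-3,4,-7,0,0,0,0],[0,0,0,0,0,0,0],[0,0,0,0,0,0,0]]]'; python3 - <<'E'
from look import *
look('s16'); print(r.job_done())
E
```

```text
t: 22.02
tool_pos: [0.4667, 0.0127, 0.3472]
tcp_rot: [0.576, 0.755, 0.111, 0.294]
ft_force: [0.3, -0.2, 0.0]
finger_gap: 0.0006
edge [ 0.5689 -0.0128  0.2185] x [-0.164  0.935 -0.315] y [0.804 0.312 0.507] z [ 0.572 -0.17  -0.802] 
q [ 0.61  0.38 -0.96  2.25  1.53  0.6   0.29] F [ 0.3 -0.2  0. ] t 22.02
can z 0.05 [ 0.6367 -0.0011] 263 cost 0.13
can z 0.1 [ 0.6366 -0.0009] 291 cost 0.13
bay frame [2.8 1.4]
the job is handed in; nothing more can be done
None
```

The red aerosol can is in the larger red bay, upright and against the back wall, and the job was handed in at about 22 s of the 53 s allowed. I pushed it with closed, tilted fingertips at about 22–27 mm height, in two straight legs: first to the bay mouth, then along the bay axis.

**At the back wall:** I moved in steps of about 0.6 mm. The force rose from about 4 N to about 9 N and the can stopped moving, so I stopped there and backed off.

**After retreat:** The can stayed put, and the arm and gripper were clear of everything with no contact force. The jar, oil bottle and blue tub showed in their original places.

**A disagreement:** The two cameras put the can's centre at bay x of about +3 to +4 mm, against an expected +1.5 mm. They also disagree on its sideways offset, at +1.4 and -0.9 mm. That is about what the roughly 2 mm calibration and my bay fit would give, so I relied on the force rise and the stall at the wall.

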